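# Tighten the knife nut down in the hub of the tilted cutter bowl

## Task

The brass nut that holds the knives of the cutter mixer, at the bottom of the deep hub in the tilted bowl, has only been run on by hand. Take the T-handled socket wrench out of its blue stand, fit it fully down on the nut and tighten the nut clockwise until it comes up hard against its stop. Then take the wrench out of the machine and put it back upright in its stand, socket down, without disturbing the other things on the bench.

Things in the scene. Friction and masses are not known exactly. Their poses are not given: they have to be found in the camera images.
- wrench: T-handled socket wrench, steel, about 0.4 kg, 162 mm tall, standing upright in the stand. Origin: on its axis at the open lower end of the socket; z along the axis up to the handle, y along the T bar. Socket: round barrel 45 mm in diameter, 37 mm tall, hexagon hole 32.5 mm across flats and 27 mm deep, flats facing along x (and every 60 degrees from there); above it a 16 mm shank
- wrench_handle (a point): centre of the wrench's handle, 150 mm above the socket's open end on its axis; axes as the wrench's. Here is a square-edged steel block, 24 mm wide along x, 36 mm along y, 24 mm tall: grip it across x. From both its ends a 13 mm bar with 18 mm blue sleeves runs out along y to 60 mm from the axis
- nut_seat (a point): centre of the bottom of the bore in the knife hub: the nut sits on it, and the socket's rim comes to rest on it when fully down. z points up along the bore, which leans 30 degrees from vertical towards the cutter's front (the robot's side); y is level, along the bowl's trunnions. Brass hexagon nut: 30 mm across flats, 20 mm tall, 3 mm chamfer at its top, 3 mm of thread above
- hub_mouth (a point): centre of the mouth of the bore, 82 mm above nut_seat along the bore; same axes. The bore is 54 mm in diameter, the hub 68 mm outside. The steel bowl around it (rim 224 mm in diameter) ends 15 mm higher along z, and nothing stands above its rim
- knife_nut (a joint): turn of the nut, rad: grows clockwise as seen looking down the bore. It starts between 0 and 0.45 and meets its hard stop, tight, at 1.15. At 0 two flats face along x of nut_seat; at q they are turned by q clockwise. Steady drag of about 0.4 N m; it stays where it is left. The socket has about 0.1 rad of play either way on the nut
- cutter: bench cutter mixer, white, fixed; base 300 x 300 mm, two round-topped cheeks 210 mm high at 134 mm either side along y, the steel bowl hung between them, tipped 30 degrees to the front (-x) and locked, as are its knives and hub. Origin: centre of the base on the bench; z up. Bowl pivot 160 mm up; highest point of the bowl's rim, at the back, about 265 mm up
- stand_floor (a point): centre of the floor inside the wrench stand, 8 mm above the bench, z up; the socket stands on it at the start and must stand on it again at the end. The stand is a fixed blue round cup, 70 mm tall, 68 mm in diameter, flared to 86 mm at its rim, on a 120 mm foot; 58 mm inside: the socket has 6 mm of room all round
- bowl_lid: bystander: clear round bowl lid, 224 mm in diameter and 59 mm high with a black knob, lying on the bench; origin at the centre of its underside; leave alone
- sample_bowl: bystander: small steel bowl of nuts, 168 mm in diameter, 72 mm high; origin at the centre of its underside; leave alone
- sample_jar: bystander: amber sample jar, 66 mm in diameter, 100 mm high; origin at the centre of its underside; leave alone

How it is judged:
On the way, in this order (a step that is already met when the one before it is completed fails the run):
1. the socket is down on the nut (distance between wrench and nut_seat below 0.01 m and angle between the z axis of wrench and the z axis of nut_seat, either way round below 0.15 rad), for 0.2 s.
2. the nut is tight against its stop, with the wrench on it (value of joint knife_nut above 1.06 rad and distance between wrench and nut_seat below 0.012 m), for 0.2 s.
At the end, for the whole second after the job is handed in: the nut has stayed tight (within 0.09 rad of its stop) and the wrench stands at rest in its stand again, socket down: socket within 12 mm of the centre of the stand's floor and less than 8 mm above it, upright within 0.17 rad (value of joint knife_nut above 1.06 rad and horizontal distance between wrench and stand_floor below 0.012 m and z of wrench in the frame of stand_floor below 0.008 m and angle between wrench's own z axis and vertical below 0.17 rad and linear speed of wrench below 0.03 m/s); the robot touches nothing.
It fails at once if the bowl lid is pushed more than 30 mm (distance of bowl_lid from where it was at the start of the episode above 0.03 m).
It fails at once if the sample bowl is pushed more than 30 mm (distance of sample_bowl from where it was at the start of the episode above 0.03 m).
It fails at once if the sample jar is pushed more than 30 mm (distance of sample_jar from where it was at the start of the episode above 0.03 m).
It also fails if it takes over 54 s, if anything falls off the work surface, if the arm or the gripper's body presses on something with over 40 N, if the wrist force passes 120 N, or if a joint passes its speed limit or range.

## Robot

A 6-joint arm with a two-finger parallel gripper is mounted at the origin on the work surface. World frame = base frame: x ahead of the robot, y to its left, z up, the work surface at z = 0. Lengths are in m, angles in rad, forces in N, time in s.
With the tool pointing down it reaches from about 0.325 to 0.775 m from the base axis. Payload 5.5 kg.
Tool frame: the origin (TCP) lies on the centre line of the jaws, within the pads' length; the fingertips stand 14 mm ahead of it and the grasp point (between the pads) lies 5 mm behind it; z points along the fingers, y is the direction in which the jaws open and shut (so a half turn about z gives the same grasp; the last joint's range is limited). The gripper opens to 85 mm and grips with 20 to 120 N. Pads are 22 mm wide; open, the fingers measure 114 mm over their backs; the gripper's body (76 mm by 85 mm) begins 54 mm behind the grasp point. The pads swing forward as they close: fully open they stand 13 mm farther back than shut.
Start: joints at [1.248, 0.091, 1.231, -0, 1.82, -0.057], TCP at [0.158, 0.579, 0.245] pointing down, gripper open.
Joint ranges: [-2.87, 2.87], [-0.86, 2.18], [0.17, 2.46], [-1.51, 4.65], [0.06, 2.69], [-2.65, 2.65]. Speed limits (rad/s): [2.57, 2.57, 3.01, 3.14, 3.14, 3.14].

## Interface

Orientations are given as a unit quaternion [x, y, z, w].
In Python, from plant import arm gives the robot as it stands. The module is installed in compiled form; this text tells all that it offers.
- The arm moves only by the shell command python3 -m inch 'ROWS'. ROWS is JSON, a list of rows, each an object with "grip": the finger opening in cm, from 0 to 8.54; "offset": the shift along the tool's x, y, z in cm, a list of three; "spin": the turn about the tool's z in degrees. In form: [{"grip": grip, "offset": [x, y, z], "spin": spin}, ...]. A call has 1 to 20 rows; each row is the pose to reach, as a shift and turn from the pose commanded when the call began, along the tool's axes at that moment; what a row does not reach only later rows make up. A row lasts 1/8 s, in which the tool goes at most 62.5 mm and 10.7 degrees, less where a joint would pass 70% of its speed; a pose out of reach is approached as far as the arm can. A call with a gripper value outside its range is refused whole. The fingers move at their own pace and stop on an object; the grip force is fixed at half the most. Time passes only in rows, so rows that repeat a pose let the fingers close. It gives the time, the measured TCP pose, the force and the opening at its end, in the units of the state.
- arm.state(): the state, without advancing time (a new reading comes with each control period).
- arm.grab_frame(name): name is "scene" or "top"; returns the picture (400x640x3 uint8, red, green, blue); there is no depth.
- arm.camera_params(name): a dict with "intrinsics" (3x3 intrinsics, pixels), "extrinsics" (4x4, takes a point from camera to world coordinates). Camera axes: x right, y up, looking along -z (the intrinsics and any distortion apply to the point x, -y, -z); pixel columns grow to the right and rows downward; lengths in m; the calibration is good to about 2 mm. A picture is of the moment at which its call begins. camera_params takes no time and is no camera call.
- arm.hand_in(): hands the job in, once; it reports no verdict.
The state is a dict: "time": time; "q": joint angles; "qvel": joint speeds; "tau": joint torques, N m; "position": TCP position; "tool_rot": TCP orientation; "wrist_force": force on the tool from outside, world axes, zero at the start; "torque": the same for the moment, N m; "grip_width": finger opening in m.
Only numpy, scipy, OpenCV 4.12 (cv2) and the standard library are available. Lean on these libraries where they do the work, as an engineer would, in place of code of your own. Each camera call takes 0.05 s, during which the arm holds its last target.

## Working session

There is one attempt and no reset: what is moved stays moved. The work goes in short steps, Python scripts to look and compute and a shell command to move; the robot and the scene stay as the last step left them, time stands still between calls to the robot, and variables do not carry over. Pictures are saved under pics/ and viewed, and the job is handed in when it is done.

```bash
mkdir -p pics; ls
python3 - <<'E'
from plant import arm
import cv2, numpy as np
np.set_printoptions(precision=4,suppress=True)
print(arm.state())
for n in("scene","top"):
    im=arm.grab_frame(n); cv2.imwrite(f"pics/{n}0.png",im[:,:,::-1]); p=arm.camera_params(n); print(n,p)
E
```

```text
pics
{'time': 0.0, 'q': array([ 1.2483,  0.0919,  1.2319,  0.    ,  1.8198, -0.0567]), 'qvel': array([-0.0007,  0.0005,  0.002 ,  0.001 ,  0.0003,  0.0011]), 'tau': array([ -0.0005, -45.8735, -41.8031,   0.0001,   0.0114,   0.    ]), 'position': array([0.1575, 0.5787, 0.2442]), 'tool_rot': array([ 0.1325,  0.9912, -0.001 , -0.0002]), 'wrist_force': array([-0.1742, -0.639 ,  0.3345]), 'torque': array([-0.0265,  0.008 , -0.0452]), 'grip_width': 0.08535980175874872}
scene {'intrinsics': array([[362.0631,   0.    , 314.9887],
       [  0.    , 362.0631, 206.521 ],
       [  0.    ,   0.    ,   1.    ]]), 'extrinsics': array([[-0.6208, -0.6684,  0.4098,  0.9445],
       [ 0.784 , -0.5236,  0.3335,  0.2213],
       [-0.0083,  0.5283,  0.849 ,  0.9915],
       [ 0.    ,  0.    ,  0.    ,  1.    ]])}
top {'intrinsics': array([[502.7721,   0.    , 311.9325],
       [  0.    , 502.7721, 204.5164],
       [  0.    ,   0.    ,   1.    ]]), 'extrinsics': array([[-0.0063,  0.9871, -0.1602,  0.2859],
       [-1.    , -0.0059,  0.0025, -0.0916],
       [ 0.0016,  0.1602,  0.9871,  1.6738],
       [ 0.    ,  0.    ,  0.    ,  1.    ]])}
```

View pics/scene0.png

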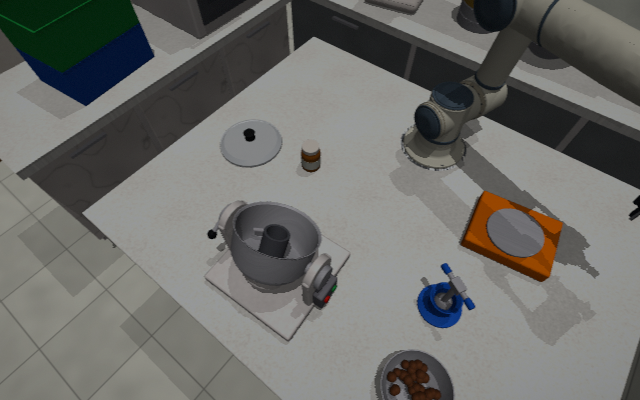

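View pics/top0.png

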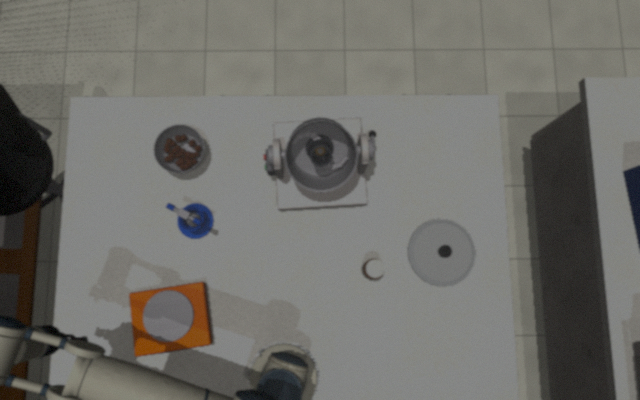

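The scene view shows the stand and wrench at about (442,300), the cutter at about (277,245), the lid at (250,143), the jar at (311,156) and the bowl of nuts at (415,380). In the top view the stand is at about (196,220) and the hub at about (320,150). An orange tray, not in the list, is at (172,318). Next I'll enlarge the wrench and the cutter.

```bash
cat > h.py <<'E'
import numpy as np, cv2
from plant import arm
from scipy.spatial.transform import Rotation as R
np.set_printoptions(precision=4,suppress=True)
P={n:arm.camera_params(n) for n in("scene","top")}
def proj(n,X):
    K=P[n]["intrinsics"];E=P[n]["extrinsics"]
    c=(np.atleast_2d(X)-E[:3,3])@E[:3,:3]
    c=c*[1,-1,-1]; u=c@K.T; return u[:,:2]/u[:,2:]
def ray(n,uv):
    K=P[n]["intrinsics"];E=P[n]["extrinsics"]
    d=np.linalg.solve(K,[uv[0],uv[1],1])*[1,-1,-1]; d=E[:3,:3]@d
    return E[:3,3],d/np.linalg.norm(d)
def atz(n,uv,z):
    o,d=ray(n,uv); return o+d*(z-o[2])/d[2]
def tri(a,b):
    o1,d1=ray("scene",a);o2,d2=ray("top",b)
    s=np.linalg.lstsq(np.c_[d1,-d2],o2-o1,rcond=None)[0]
    p,q=o1+s[0]*d1,o2+s[1]*d2
    return (p+q)/2,np.linalg.norm(p-q)
def crop(n,src,x,y,w,h,s,out,gain=1.5,pts=[]):
    im=cv2.imread(src)[y:y+h,x:x+w]
    im=cv2.resize(im,None,fx=s,fy=s,interpolation=cv2.INTER_CUBIC)
    im=np.clip(im*gain,0,255).astype(np.uint8)
    for p in pts:
        cv2.circle(im,tuple(int(round(v)) for v in ((p[0]-x+.5)*s,(p[1]-y+.5)*s)),2,(0,0,255),-1)
    cv2.imwrite(out,im)
E
python3 - <<'E'
from h import *
crop("scene","pics/scene0.png",400,250,90,90,8,"pics/a.png") if 0 else crop("scene","pics/scene0.png",405,255,75,75,8,"pics/a.png")
crop("top","pics/top0.png",155,190,75,60,8,"pics/b.png",2)
crop("scene","pics/scene0.png",200,185,155,110,5,"pics/c.png")
crop("top","pics/top0.png",255,105,130,110,5,"pics/d.png",2)
E
```

```text
(no output)
```

View pics/a.png

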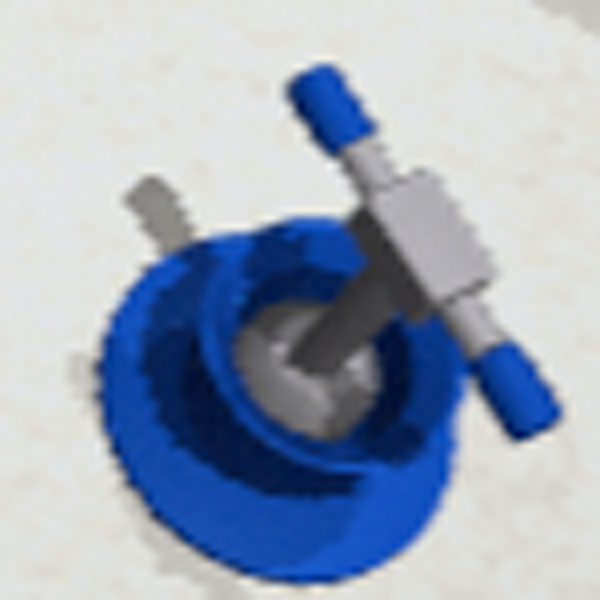

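View pics/b.png

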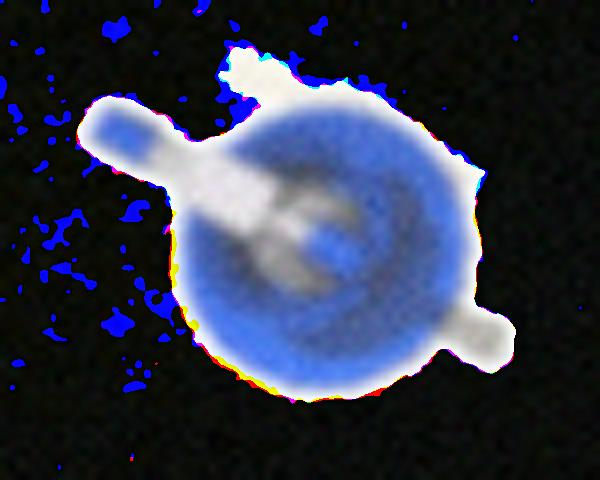

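View pics/c.png

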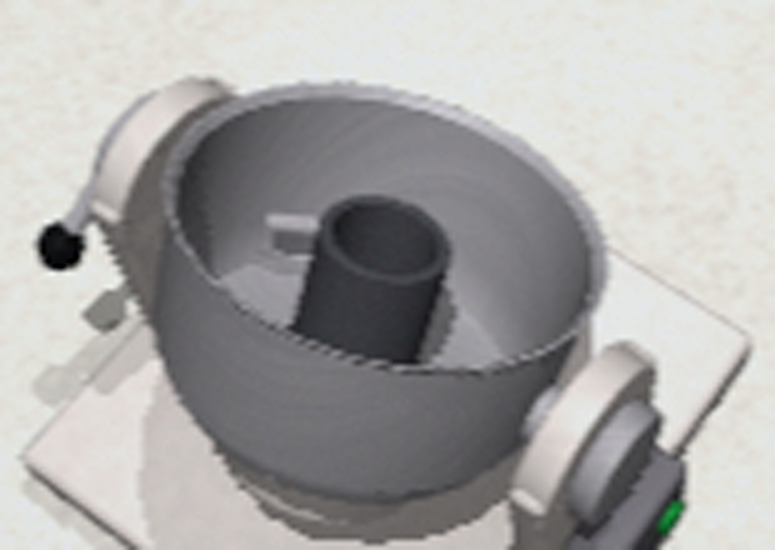

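View pics/d.png

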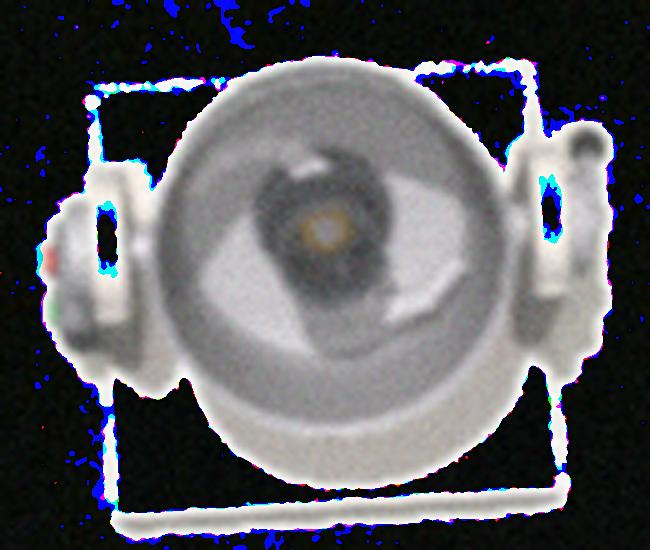

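```bash
sed -i 's/gain=1.5/gain=1.0/' h.py; sed -i 's/im\*gain/im.astype(float)*gain/' h.py
python3 - <<'E'
from h import *
crop("top","pics/top0.png",155,190,75,60,10,"pics/b.png",1.5)
crop("top","pics/top0.png",255,105,130,110,5,"pics/d.png",1.6)
E
```

```text
(no output)
```

View pics/b.png

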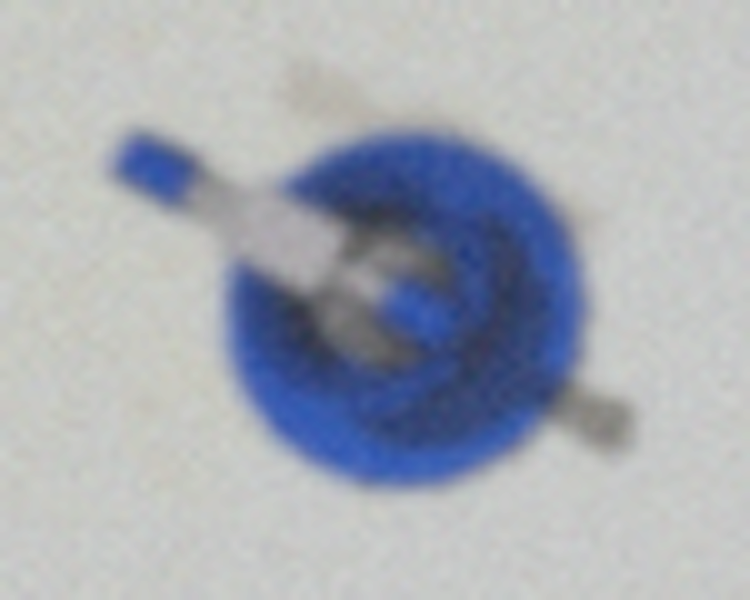

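View pics/d.png

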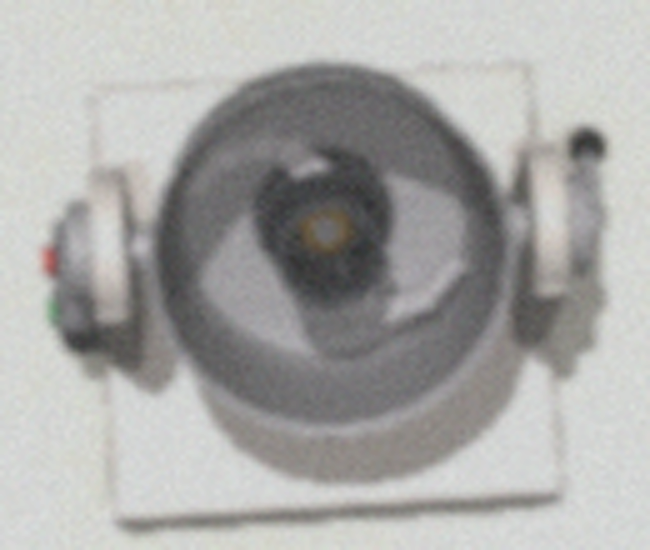

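Block top corners in the scene crop, at 8x: (372,207), (422,170), (495,272), (443,305). In the top view the block's face is centred near crop (283,240) and the far sleeve's end is at (115,155). The bowl, hub and brass nut are clear at d.png (325,230). I'll fit models to these points.

```bash
cat > fit.py <<'E'
from h import *
from scipy.optimize import least_squares
sc=lambda p,x,y,s:(np.array(p,float)+.5)/s-.5+[x,y]
# wrench
cs=sc([(372,207),(422,170),(495,272),(443,305)],405,255,8)
ct=sc([(232,235),(275,190),(350,237),(300,285)],155,190,10)
print("tri block top centre",tri(cs.mean(0),ct.mean(0)))
se=sc([(305,82),(540,425)],405,255,8)   # sleeve end centres scene approx
ste=sc([(128,150)],155,190,10)
# blue foot
def foot(n,box):
    im=cv2.imread(f"pics/{n}0.png").astype(int); x,y,w,h=box
    m=((im[...,0]-im[...,2])>40).astype(np.uint8); mm=np.zeros_like(m); mm[y:y+h,x:x+w]=m[y:y+h,x:x+w]
    c=max(cv2.findContours(mm,cv2.RETR_EXTERNAL,cv2.CHAIN_APPROX_NONE)[0],key=cv2.contourArea)[:,0]
    return c
for z in(0,.004,.008):
    c=foot("top",(172,195,48,50)); X=np.array([atz("top",p,z) for p in c])
    (a,b),r=cv2.minEnclosingCircle((X[:,:2]*1000).astype(np.float32)); print("top foot",z,a,b,r)
    c=foot("scene",(415,280,48,50)); X=np.array([atz("scene",p,z) for p in c])
    def res(v): return np.linalg.norm(X[:,:2]-v[:2],axis=1)-.06
    s=least_squares(res,[X[:,0].mean(),X[:,1].mean()],loss="soft_l1",f_scale=.001); print("scene",s.x,np.median(abs(s.fun)))
def corners(v):
    x,y,z,a=v; c,s=np.cos(a),np.sin(a); 
    L=np.array([(-12,-18),(12,-18),(12,18),(-12,18)])/1000
    return np.c_[x+c*L[:,0]-s*L[:,1],y+s*L[:,0]+c*L[:,1],np.full(4,z)]
from itertools import permutations
def match(A,B): # nearest
    from scipy.optimize import linear_sum_assignment
    D=np.linalg.norm(A[:,None]-B[None],axis=2); i,j=linear_sum_assignment(D); return (A[i]-B[j]).ravel()
p0=tri(cs.mean(0),ct.mean(0))[0]
for a0 in(.5,-.5,1,-1,0):
    s=least_squares(lambda v:np.r_[match(proj("scene",corners(v)),cs),match(proj("top",corners(v)),ct)],[*p0,a0])
    print(s.x,s.cost)
E
python3 fit.py
```

```text
tri block top centre (array([0.5061, 0.2965, 0.1637]), np.float64(0.004421982975359467))
top foot 0 505.2132568359375 296.66912841796875 58.226566314697266
scene [0.5044 0.2988] 0.001981943131604963
top foot 0.004 504.6891784667969 295.7410888671875 58.08741760253906
scene [0.506  0.2985] 0.002242127176089067
top foot 0.008 504.1651306152344 294.8130798339844 57.94829177856445
scene [0.5075 0.2983] 0.0024553516170298766
[0.5058 0.2972 0.1632 1.1317] 52.705732648485785
[ 0.5058  0.2971  0.1634 -0.4977] 13.54403185201933
[0.5058 0.2972 0.1632 1.1317] 52.705732647344476
[ 0.5058  0.2971  0.1634 -0.4977] 13.544031851931344
[ 0.5058  0.2971  0.1634 -0.4977] 13.544031851920455
```

```bash
cat > yaw.py <<'E'
from h import *
sc=lambda p,x,y,s:(np.array(p,float)+.5)/s-.5+[x,y]
a,b=[atz("scene",p,.158) for p in sc([(305,80),(542,428)],405,255,8)]
print(a,b,(a+b)/2,np.linalg.norm(a-b),np.arctan2(*(b-a)[1::-1])-np.pi/2)
# overlay
def model(x,y,yaw,zb=.008):
    r=R.from_euler("z",yaw).as_matrix(); L=[]
    for z in(.138,.162):
        L+=[(u,v,z) for u in(-.012,.012) for v in(-.018,.018)]
    L+=[(u,s*.06,.15+w) for s in(-1,1) for u,w in((-.009,0),(.009,0),(0,.009),(0,-.009))]
    return np.array(L)@r.T+[x,y,zb]
M=model(.505,.297,-.50)
t=np.linspace(0,2*np.pi,40); F=np.c_[.505+.06*np.cos(t),.297+.06*np.sin(t),0*t]; Rm=np.c_[.505+.043*np.cos(t),.297+.043*np.sin(t),0*t+.07]
for n,c in(("scene",(405,255,75,75,8)),("top",(155,190,75,60,10))):
    crop(n,f"pics/{n}0.png",*c,f"pics/ov_{n}.png",1.2,np.r_[proj(n,M),proj(n,F),proj(n,Rm)])
E
python3 yaw.py
```

```text
[0.4804 0.2453 0.158 ] [0.5347 0.3495 0.158 ] [0.5076 0.2974 0.158 ] 0.11757957510300084 -0.4803003346103736
```

View pics/ov_scene.png

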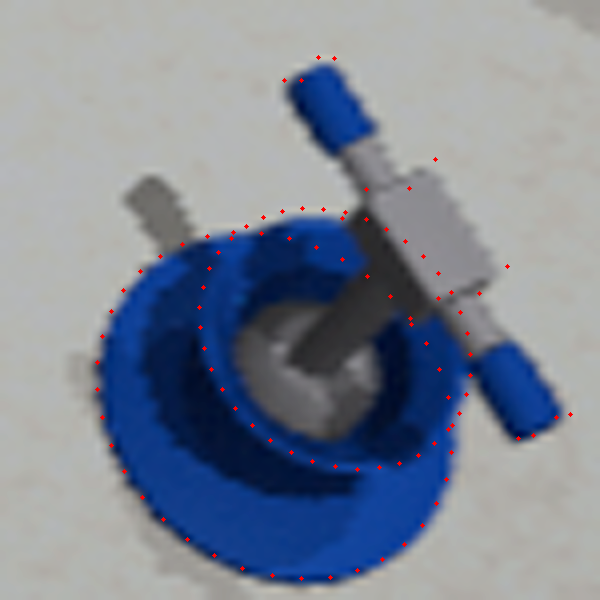

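View pics/ov_top.png

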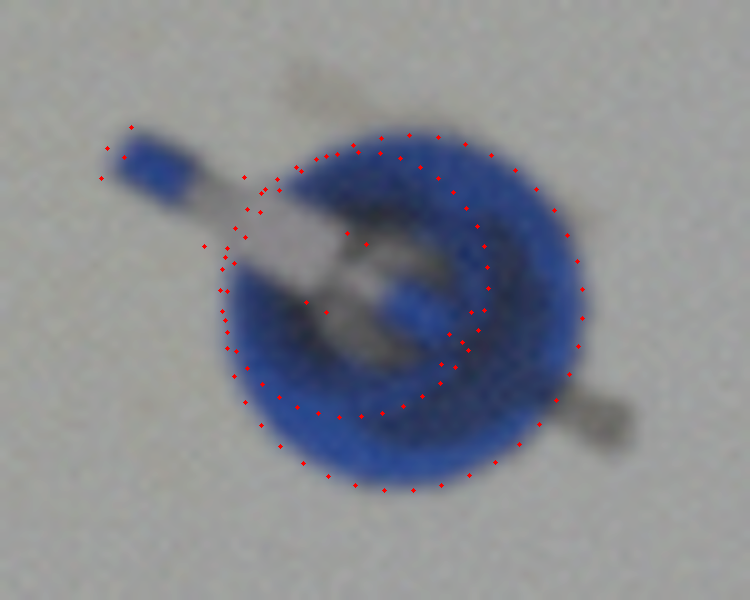

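The moves only allow shifts and a spin about the tool's z, but the bore leans 30°. So I have to check whether the tool can be tilted at all, for example at the edge of its reach. I'll run a short test in free space before planning around it.

Run:
```python
from h import *
s=arm.state();M=R.from_quat(s["tool_rot"]).as_matrix();print(M)
u=np.r_[s["position"][:2],0];u/=np.linalg.norm(u);print(M.T@u, M.T@[0,0,1])
```

```text
[[-0.9649  0.2627 -0.0006]
 [ 0.2627  0.9649 -0.0017]
 [ 0.0001 -0.0018 -1.    ]]
[ 0.      1.     -0.0018] [ 0.0001 -0.0018 -1.    ]
```

```bash
python3 -m inch '[{"grip":8.54,"offset":[0,25,0],"spin":0},{"grip":8.54,"offset":[0,25,0],"spin":0},{"grip":8.54,"offset":[0,25,0],"spin":0},{"grip":8.54,"offset":[0,25,0],"spin":0},{"grip":8.54,"offset":[0,25,0],"spin":0}]'; python3 -c "
from h import *
s=arm.state();print(s['q'],s['position'],R.from_quat(s['tool_rot']).as_matrix()[:,2])"
```

```text
time: 0.72
position: [0.22, 0.8078, 0.2326]
tool_rot: [0.133, 0.991, 0.003, 0.0]
wrist_force: [8.3, 27.2, 23.4]
grip_width: 0.0858
[ 1.2641  0.9163  0.1685  0.0006  2.0512 -0.0405] [0.22   0.8078 0.2326] [ 0.0012  0.0055 -1.    ]
```

The tool stays vertical even at full stretch, so it can't be tilted. My plan is therefore:
- Hold the block across x with the jaw axis level along the bore's y.
- Let the wrench swing about the jaw axis as it enters the bore.
- Release it, then turn it by pushing the T bar.

Now I'll locate the cutter.

```bash
cat > cut.py <<'E'
from h import *
from scipy.optimize import least_squares
S=lambda *p:(np.array(p,float)+.5)/5-.5+[200,185]
T=lambda *p:(np.array(p,float)+.5)/5-.5+[255,105]
print("hub mouth",tri(S((384,240))[0],T((323,222))[0]))
rs=S((163,190),(607,270),(345,83),(500,372),(230,100),(560,170),(250,310),(420,368),(180,235))
rt=T((155,250),(508,230),(325,62),(335,432),(200,130),(450,110),(190,345),(480,345),(260,415))
b=[atz("top",p,.02) for p in T((92,90),(530,66),(560,492),(118,520))]; b=np.array(b); print("base",b[:,:2],b.mean(0),[np.linalg.norm(b[i]-b[i-1]) for i in range(4)])
hs=S((318,235),(452,250),(390,194),(378,285))
t=np.linspace(0,2*np.pi,361)
def circ(v,d,r):
    x,y,yaw,zp=v; M=(R.from_euler("z",yaw)*R.from_euler("y",-30,degrees=True)).as_matrix()
    c=np.array([x,y,zp])+M[:,2]*d
    return c+r*(np.outer(np.cos(t),M[:,0])+np.outer(np.sin(t),M[:,1]))
def dist(n,pts,X):
    u=proj(n,X); D=np.linalg.norm(pts[:,None]-u[None],axis=2); i=D.argmin(1)
    # signed
    c=u.mean(0); return D.min(1)*np.sign(np.linalg.norm(pts-c,axis=1)-np.linalg.norm(u[i]-c,axis=1))
def f(v):
    Xr=circ(v[:4],v[4],.112)
    return np.r_[dist("scene",rs,Xr),dist("top",rt,Xr),dist("scene",hs,circ(v[:4],v[4]-.015,.034)),(v[3]-.16)/.003]
s=least_squares(f,[.62,0,0,.16,.057],x_scale=[.01,.01,.1,.01,.01],diff_step=1e-3)
print(s.x,np.sqrt((s.fun**2).mean())); print(s.fun)
v=s.x; np.save("cut.npy",v)
M=(R.from_euler("z",v[2])*R.from_euler("y",-30,degrees=True)).as_matrix(); o=np.array([v[0],v[1],v[3]])
print("axes",M); mouth=o+M[:,2]*(v[4]-.015); seat=mouth-.082*M[:,2]; print("mouth",mouth,"seat",seat,"handle",seat+.15*M[:,2])
print("nut top ray at seat z", atz("top",T((325,230))[0],seat[2]+.023*.866), seat+.02*M[:,2])
pts=lambda n:np.r_[proj(n,circ(v[:4],v[4],.112)[::6]),proj(n,circ(v[:4],v[4]-.015,.034)[::12]),proj(n,circ(v[:4],v[4]-.015-.062,.015)[::30])]
crop("scene","pics/scene0.png",200,185,155,110,5,"pics/c2.png",1,pts("scene"))
crop("top","pics/top0.png",255,105,130,110,5,"pics/d2.png",1.5,pts("top"))
E
python3 cut.py
```

```text
hub mouth (array([ 0.688 , -0.1146,  0.2158]), np.float64(0.008711174191345032))
base [[ 0.8391  0.0356]
 [ 0.8545 -0.2646]
 [ 0.5583 -0.2782]
 [ 0.5412  0.0164]] [ 0.6983 -0.1227  0.02  ] [np.float64(0.29852064028894676), np.float64(0.30061472205308526), np.float64(0.2965018750087967), np.float64(0.29515094108261203)]
[ 0.6546 -0.0918  2.1719  0.1608  0.072 ] 5.951085524257977
[11.0417 11.2539 -6.2486  5.6612  7.8294 -3.6652 -9.798  -4.8738  5.2375
  1.0238  4.7642  5.558   4.4574 -3.3545  8.8079  4.1044 -0.8248  6.2864
  4.9517  2.4995 -4.6247  0.6065  0.252 ]
axes [[-0.4898 -0.8247  0.2828]
 [ 0.7142 -0.5656 -0.4124]
 [ 0.5     0.      0.866 ]]
mouth [ 0.6707 -0.1153  0.2101] seat [ 0.6475 -0.0815  0.1391] handle [ 0.6899 -0.1434  0.269 ]
nut top ray at seat z [ 0.7013 -0.1204  0.159 ] [ 0.6531 -0.0898  0.1564]
```

```bash
python3 -m inch '[{"grip":8.54,"offset":[0,-6,-2],"spin":0},{"grip":8.54,"offset":[0,-12,-4],"spin":0}]'
```

```text
time: 0.98
position: [0.1944, 0.7132, 0.26]
tool_rot: [0.133, 0.991, -0.001, -0.0]
wrist_force: [0.5, -0.0, 3.5]
grip_width: 0.0856
```

```bash
sed -i 's/\[.62,0,0,.16,.057\]/[.698,-.123,.055,.16,.057]/' cut.py; python3 cut.py
```

```text
hub mouth (array([ 0.688 , -0.1146,  0.2158]), np.float64(0.008711174191345032))
base [[ 0.8391  0.0356]
 [ 0.8545 -0.2646]
 [ 0.5583 -0.2782]
 [ 0.5412  0.0164]] [ 0.6983 -0.1227  0.02  ] [np.float64(0.29852064028894676), np.float64(0.30061472205308526), np.float64(0.2965018750087967), np.float64(0.29515094108261203)]
[ 0.6997 -0.1203  0.0572  0.1592  0.0575] 1.3263072680051868
[-1.0756  0.1763 -0.261   1.1598 -0.615   0.336  -1.1174 -0.6154 -1.8022
 -2.5145 -1.3003  1.8109 -0.1886 -1.0615  0.4168 -3.783  -1.307  -1.1806
 -0.5436  0.7735  0.6027  1.0567 -0.2759]
axes [[ 0.8646 -0.0572 -0.4992]
 [ 0.0495  0.9984 -0.0286]
 [ 0.5     0.      0.866 ]]
mouth [ 0.6785 -0.1215  0.1959] seat [ 0.7195 -0.1192  0.1249] handle [ 0.6446 -0.1235  0.2548]
nut top ray at seat z [ 0.7052 -0.1207  0.1448] [ 0.7095 -0.1197  0.1423]
```

View pics/c2.png

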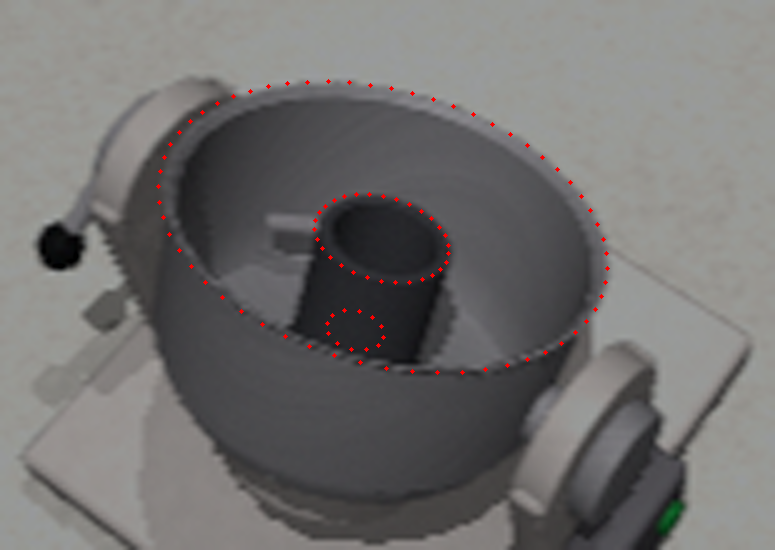

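View pics/d2.png

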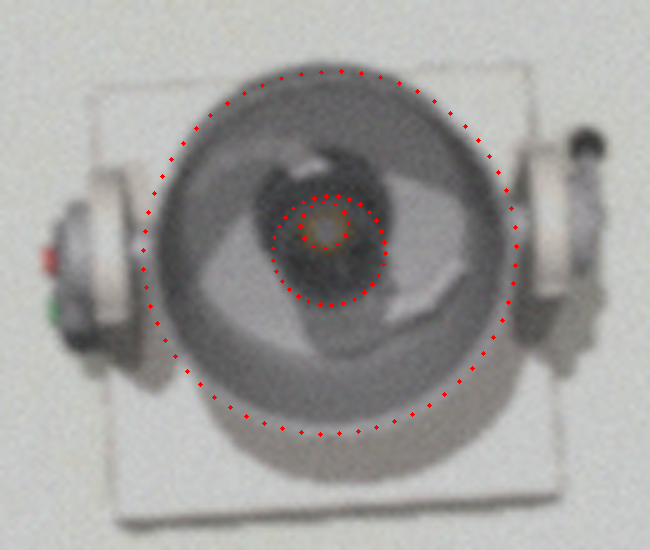

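The model fits the scene view well. In the top view the nut sits at d2 (325,230) against (325,225) for the model, about 3 mm off, so I'll take the seat as roughly (0.718,-0.120,0.125). Next, move above the wrench.

```bash
cat > go.py <<'E'
import sys
from h import *
s=arm.state();M=R.from_quat(s["tool_rot"]).as_matrix();p=s["position"]
a=[float(v) for v in sys.argv[1:]]
o=M.T@(np.array(a[:3])-p)*100
print("off",o.round(2),"pos",p,"F",s["wrist_force"],"T",s["torque"],"w",s["grip_width"],"t",s["time"],"q",s["q"])
y=np.arctan2(M[1,1],M[0,1]);print("yaw_y",y)
if len(a)>3:
    d=(a[3]-y+np.pi)%(2*np.pi)-np.pi; print("spin",-np.degrees(d), "alt",-np.degrees(d-np.sign(d)*np.pi))
E
python3 go.py .5055 .297 .23 -.488
```

```text
off [-40.95 -31.98   3.03] pos [0.1944 0.7132 0.26  ] F [ 0.4975 -0.0158  3.4548] T [ 0.064  -0.0254 -0.0375] w 0.08560259078035241 t 0.975 q [ 1.2584  0.5098  0.7042  0.0006  1.9293 -0.0463]
yaw_y 1.3048880512203838
spin 102.72491847436295 alt -77.27508152563705
```

```bash
python3 -m inch '[{"grip":8.54,"offset":[-4.1,-3.2,0.3],"spin":10.3},{"grip":8.54,"offset":[-8.2,-6.4,0.6],"spin":20.5},{"grip":8.54,"offset":[-12.3,-9.6,0.9],"spin":30.8},{"grip":8.54,"offset":[-16.4,-12.8,1.2],"spin":41.1},{"grip":8.54,"offset":[-20.5,-16,1.5],"spin":51.4},{"grip":8.54,"offset":[-24.6,-19.2,1.8],"spin":61.6},{"grip":8.54,"offset":[-28.7,-22.4,2.1],"spin":71.9},{"grip":8.54,"offset":[-32.8,-25.6,2.4],"spin":82.2},{"grip":8.54,"offset":[-36.9,-28.8,2.7],"spin":92.4},{"grip":8.54,"offset":[-41,-32,3],"spin":102.7},{"grip":8.54,"offset":[-41,-32,3],"spin":102.7},{"grip":8.54,"offset":[-41,-32,3],"spin":102.7}]'; python3 go.py .5055 .297 .15 -.488
```

```text
time: 2.48
position: [0.5056, 0.2972, 0.2365]
tool_rot: [0.857, 0.516, 0.004, -0.005]
wrist_force: [-0.5, -0.0, 0.0]
grip_width: 0.0853
off [-0.12  0.03  8.65] pos [0.5056 0.2972 0.2365] F [-0.539  -0.0415  0.0303] T [ 0.0003  0.0517 -0.0241] w 0.08526264853979867 t 2.475 q [0.4679 0.0457 1.2937 0.01   1.7948 0.9567]
yaw_y -0.48651154514845485
spin 0.08528218098930167 alt -179.9147178190107
```

```bash
python3 -m inch '[{"grip":8.54,"offset":[-0.1,0,4.3],"spin":0},{"grip":8.54,"offset":[-0.1,0,7.2],"spin":0},{"grip":8.54,"offset":[-0.1,0,8.6],"spin":0},{"grip":8.54,"offset":[-0.1,0,8.6],"spin":0}]'
python3 - <<'E'
from h import *
s=arm.state();print(R.from_quat(s["tool_rot"]).as_matrix()[:,2],s["position"],s["q"])
for n in("scene",):
    im=arm.grab_frame(n); cv2.imwrite(f"pics/{n}1.png",im[:,:,::-1])
crop("scene","pics/scene1.png",395,225,100,100,6,"pics/e.png")
E
```

```text
time: 2.98
position: [0.5048, 0.2978, 0.1502]
tool_rot: [0.856, 0.516, 0.004, -0.004]
wrist_force: [0.1, -0.0, -0.2]
grip_width: 0.0854
[ 0.0017  0.0113 -0.9999] [0.5048 0.2978 0.1502] [0.4698 0.0493 1.4424 0.0094 1.6433 0.9561]
```

View pics/e.png

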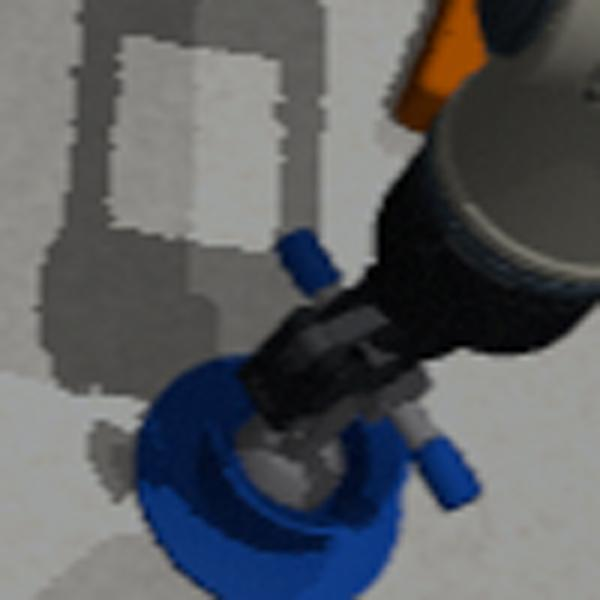

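The picture shows the open jaws straddling the block: sleeves at crop (305,260) and (450,470), fingers between them. Closing on the block.

```bash
python3 -m inch '[{"grip":0,"offset":[0,0,0],"spin":0},{"grip":0,"offset":[0,0,0],"spin":0},{"grip":0,"offset":[0,0,0],"spin":0},{"grip":0,"offset":[0,0,0],"spin":0},{"grip":0,"offset":[0,0,0],"spin":0}]'; python3 go.py .5048 .2978 .25
```

```text
time: 3.65
position: [0.5061, 0.2971, 0.1516]
tool_rot: [0.857, 0.515, 0.005, -0.004]
wrist_force: [2.0, -0.2, 3.2]
grip_width: 0.0232
off [ 0.13 -0.16 -9.84] pos [0.5061 0.2971 0.1516] F [ 1.9716 -0.2467  3.2031] T [-0.1316 -0.2828 -0.0531] w 0.02319289035137839 t 3.65 q [0.4679 0.0484 1.441  0.0089 1.6426 0.9563]
yaw_y -0.48769407672262066
```

The block is held, 23 mm between the pads. The mouth is tight for a vertical socket, so I'll pre-tilt the wrench in the jaws. I'll lift it 4 cm so the socket is still 2 cm inside the fixed cup, then draw the handle sideways against the cup wall, along tool -x, perpendicular to the jaw axis.

```bash
python3 -m inch '[{"grip":0,"offset":[0,0,-2],"spin":0},{"grip":0,"offset":[0,0,-4],"spin":0},{"grip":0,"offset":[0,0,-4],"spin":0},{"grip":0,"offset":[-1,0,-4],"spin":0},{"grip":0,"offset":[-2,0,-3.9],"spin":0},{"grip":0,"offset":[-3,0,-3.6],"spin":0}]'; python3 go.py .5048 .2978 .25;python3 -m inch '[{"grip":0,"offset":[-1,0,0.3],"spin":0},{"grip":0,"offset":[-2,0,0.7],"spin":0}]'; python3 go.py .5048 .2978 .25
python3 - <<'E'
from h import *
for n in("scene","top"):
    im=arm.grab_frame(n); cv2.imwrite(f"pics/{n}2.png",im[:,:,::-1])
crop("scene","pics/scene2.png",395,205,120,120,5,"pics/e.png",1.3)
E
```

```text
time: 4.4
position: [0.4916, 0.2702, 0.1873]
tool_rot: [0.857, 0.516, 0.006, -0.005]
wrist_force: [3.0, 3.7, 0.2]
grip_width: 0.0233
off [ 3.15 -0.14 -6.22] pos [0.4916 0.2702 0.1873] F [2.9784 3.7207 0.2267] T [ 1.2767 -0.8483  0.0223] w 0.02332568396505889 t 4.4 q [ 0.4359 -0.0282  1.4548  0.0103  1.704   0.9246]
yaw_y -0.4872324030201388
time: 4.65
position: [0.482, 0.2522, 0.1797]
tool_rot: [0.857, 0.516, 0.005, -0.004]
wrist_force: [2.5, 4.5, 1.4]
grip_width: 0.0236
off [ 5.19 -0.13 -6.96] pos [0.482  0.2522 0.1797] F [2.4867 4.5297 1.3726] T [ 1.1355 -0.7344 -0.0375] w 0.023617839452951518 t 4.65 q [ 0.4136 -0.0717  1.5105  0.0101  1.6936  0.9023]
yaw_y -0.48742476622460423
```

View pics/e.png

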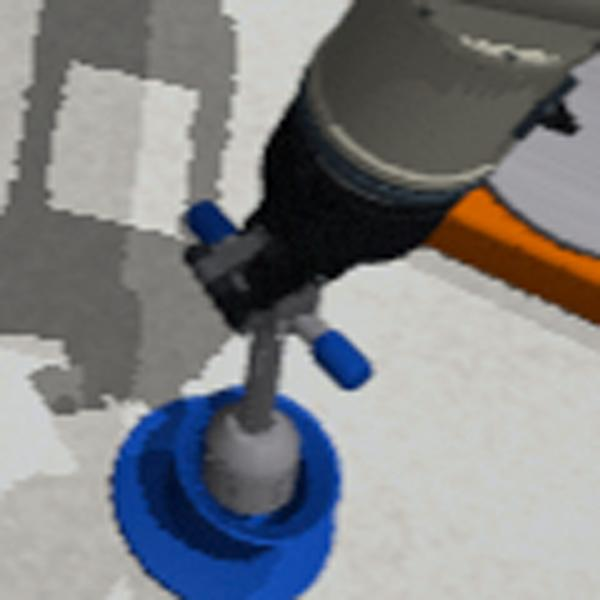

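The wrench is tilting about the jaws at only about 5 N. I'll continue and then lift it clear to measure the tilt.

```bash
python3 -m inch '[{"grip":0,"offset":[-1,0,0.4],"spin":0},{"grip":0,"offset":[-1.9,0,0.8],"spin":0},{"grip":0,"offset":[-1.9,0,0.8],"spin":0},{"grip":0,"offset":[-1.4,0,-3],"spin":0},{"grip":0,"offset":[-1.4,0,-8],"spin":0},{"grip":0,"offset":[-1.4,0,-12],"spin":0},{"grip":0,"offset":[-1.4,0,-12],"spin":0}]'; python3 go.py .5048 .2978 .25
python3 - <<'E'
from h import *
for n in("scene","top"):
    im=arm.grab_frame(n); cv2.imwrite(f"pics/{n}3.png",im[:,:,::-1])
crop("scene","pics/scene3.png",395,195,120,120,5,"pics/e.png",1.3)
crop("top","pics/top3.png",150,170,120,100,6,"pics/f.png",1.5)
E
```

```text
time: 5.62
position: [0.4754, 0.2384, 0.3011]
tool_rot: [0.857, 0.515, 0.005, -0.004]
wrist_force: [0.4, 0.2, -5.8]
grip_width: 0.0228
off [ 6.56 -0.19  5.19] pos [0.4754 0.2384 0.3011] F [ 0.4029  0.2243 -5.7618] T [-0.1268  0.0144 -0.0308] w 0.022792162852401807 t 5.625 q [ 0.3956 -0.0821  1.3052  0.009   1.9091  0.8868]
yaw_y -0.48813086413936596
```

View pics/e.png

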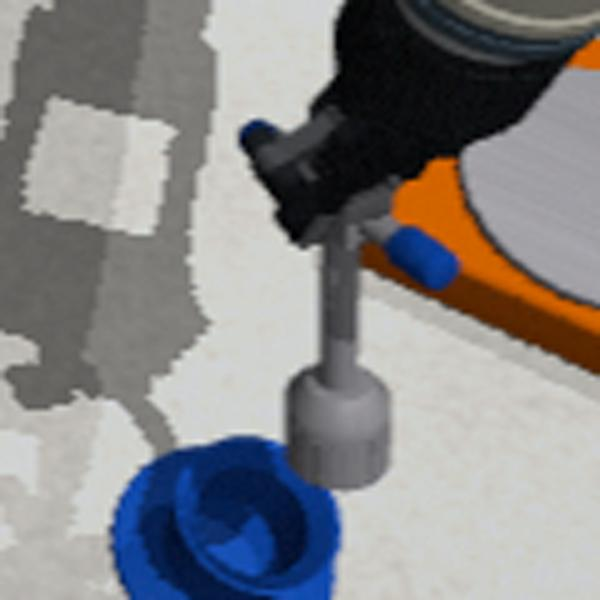

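View pics/f.png

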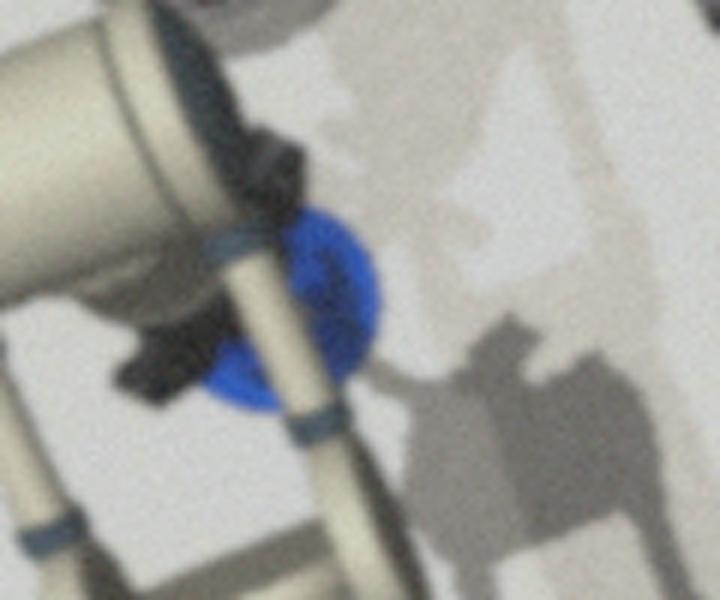

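```bash
cat > tilt.py <<'E'
from h import *
import sys
s=arm.state();M=R.from_quat(s["tool_rot"]).as_matrix();H=s["position"]-.005*M[:,2]
x0,y0,k=[float(v) for v in sys.argv[1:4]]
for th in np.radians([0,15,20,25,30,35,40]):
    w=-np.sin(th)*M[:,0]-np.cos(th)*M[:,2]; B=H-.15*w
    pts=[H,H-.113*w,B,H+.06*(np.cos(th)*M[:,0]-np.sin(th)*M[:,2]),H-.06*(np.cos(th)*M[:,0]-np.sin(th)*M[:,2])]
    u=(proj("scene",np.array(pts))-[x0,y0]+.5)*k; print(np.degrees(th).round(),u.round().astype(int).tolist())
E
python3 tilt.py 395 195 5
```

```text
0.0 [[330, 200], [254, 310], [232, 341], [418, 318], [249, 90]]
15.0 [[330, 200], [292, 358], [281, 404], [429, 298], [242, 111]]
20.0 [[330, 200], [306, 373], [299, 424], [431, 289], [241, 120]]
25.0 [[330, 200], [320, 387], [317, 442], [432, 280], [240, 129]]
30.0 [[330, 200], [335, 400], [336, 459], [433, 270], [240, 138]]
35.0 [[330, 200], [350, 411], [356, 475], [432, 259], [241, 148]]
40.0 [[330, 200], [365, 421], [375, 490], [431, 248], [243, 158]]
```

The tilt reads about 30–31°: socket end at crop (338,465), lower sleeve end at (440,270). That is just what's needed, and it holds by friction. Next stop is a point above the mouth, in line with the bore.

```bash
python3 go.py .587 -.127 .347 -1.514
```

```text
off [-26.96  27.01  -5.43] pos [0.4747 0.2383 0.2962] F [-0.8496 -0.3348 -5.5512] T [-0.1034  0.0252  0.0263] w 0.023211497614545565 t 5.725 q [ 0.3956 -0.0803  1.3121  0.0095  1.9072  0.8867]
yaw_y -0.4879161642922052
spin 58.7902732126516 alt -121.2097267873484
```

```bash
python3 -m inch '[{"grip":0,"offset":[0,0,-3],"spin":3},{"grip":0,"offset":[-2,2,-5.4],"spin":9},{"grip":0,"offset":[-5,5,-5.5],"spin":16},{"grip":0,"offset":[-8.5,8.5,-5.5],"spin":23},{"grip":0,"offset":[-12,12,-5.5],"spin":30},{"grip":0,"offset":[-15.5,15.5,-5.5],"spin":37},{"grip":0,"offset":[-19,19,-5.4],"spin":44},{"grip":0,"offset":[-22.5,22.5,-5.4],"spin":51},{"grip":0,"offset":[-25,25,-5.4],"spin":56},{"grip":0,"offset":[-26.5,26.5,-5.4],"spin":58.8},{"grip":0,"offset":[-27,27,-5.4],"spin":58.8},{"grip":0,"offset":[-27,27,-5.4],"spin":58.8}]'; python3 go.py .587 -.127 .347 -1.514
python3 - <<'E'
from h import *
for n in("scene","top"):
    im=arm.grab_frame(n); cv2.imwrite(f"pics/{n}4.png",im[:,:,::-1])
crop("scene","pics/scene4.png",215,130,150,150,4,"pics/e.png",1.3)
crop("top","pics/top4.png",255,105,130,110,6,"pics/f.png",1.5)
E
python3 tilt.py 215 130 4
```

```text
time: 7.22
position: [0.587, -0.1262, 0.3484]
tool_rot: [1.0, 0.029, 0.001, -0.006]
wrist_force: [-0.8, 0.7, -4.8]
grip_width: 0.0229
off [-0.01  0.08  0.14] pos [ 0.587  -0.1262  0.3484] F [-0.8091  0.6501 -4.8299] T [-0.0474  0.148   0.0281] w 0.02291880814350905 t 7.225 q [-0.2753  0.1425  0.9905  0.0141  2.0103  1.2428]
yaw_y -1.5121338509377056
spin 0.10692246521177977 alt -179.89307753478823
0.0 [[321, 157], [333, 270], [336, 303], [255, 229], [384, 88]]
15.0 [[321, 157], [304, 300], [299, 341], [254, 210], [383, 108]]
20.0 [[321, 157], [294, 308], [286, 352], [255, 202], [381, 116]]
25.0 [[321, 157], [285, 315], [274, 362], [256, 194], [380, 123]]
30.0 [[321, 157], [275, 321], [261, 370], [258, 185], [377, 131]]
35.0 [[321, 157], [265, 326], [249, 378], [261, 177], [375, 139]]
40.0 [[321, 157], [256, 330], [236, 384], [264, 168], [372, 147]]
```

View pics/e.png

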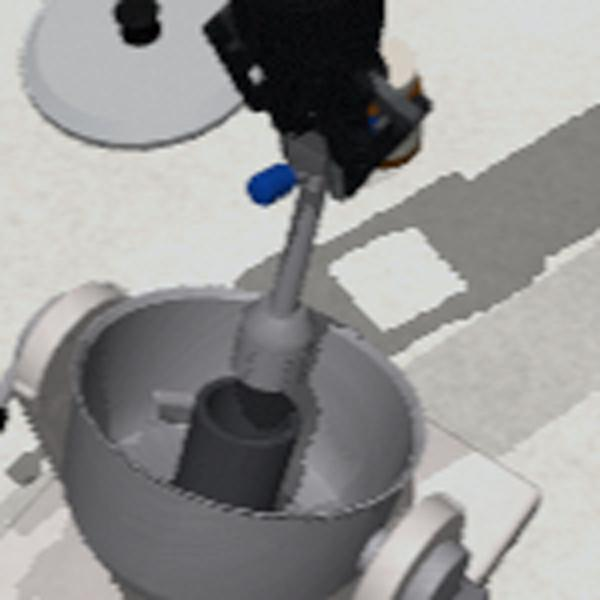

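View pics/f.png

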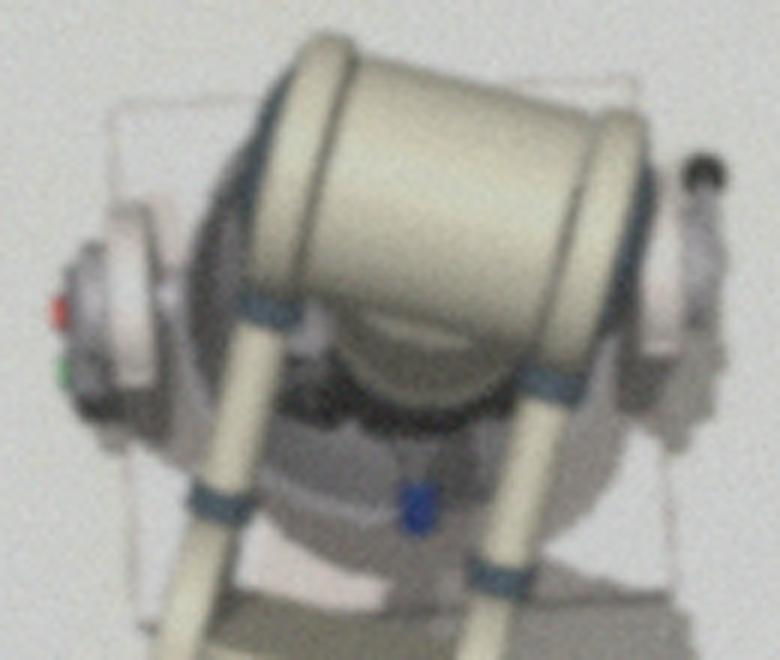

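```bash
cat > ov.py <<'E'
from h import *
import sys
# args: pic x y w h k  tilt dx(m along toolx) dz out
a=sys.argv; x,y,w,h,k=[int(v) for v in a[2:7]]; th=np.radians(float(a[7])); dx=float(a[8])
s=arm.state();M=R.from_quat(s["tool_rot"]).as_matrix();H=s["position"]-.005*M[:,2]+dx*M[:,0]
zw=-np.sin(th)*M[:,0]-np.cos(th)*M[:,2]; yw=np.cos(th)*M[:,0]-np.sin(th)*M[:,2]; xw=np.cross(yw,zw); B=H-.15*zw
t=np.linspace(0,2*np.pi,40)
C=lambda r,z:B+z*zw+r*(np.outer(np.cos(t),xw)+np.outer(np.sin(t),yw))
v=np.load("cut.npy");Mc=(R.from_euler("z",v[2])*R.from_euler("y",-30,degrees=True)).as_matrix();m=np.array([v[0],v[1],v[3]])+Mc[:,2]*(v[4]-.015)
pts=np.r_[C(.0225,0),C(.0225,.025),C(.008,.06),C(.008,.1),m+.034*(np.outer(np.cos(t),Mc[:,0])+np.outer(np.sin(t),Mc[:,1])), H+np.outer(np.linspace(-.06,.06,9),yw)]
crop("scene",a[1],x,y,w,h,k,a[9],1.3,proj("scene",pts))
E
python3 ov.py pics/scene4.png 250 160 90 90 8 30 0 pics/g1.png; python3 ov.py pics/scene4.png 250 160 90 90 8 27 0 pics/g2.png
```

```text
(no output)
```

View pics/g1.png

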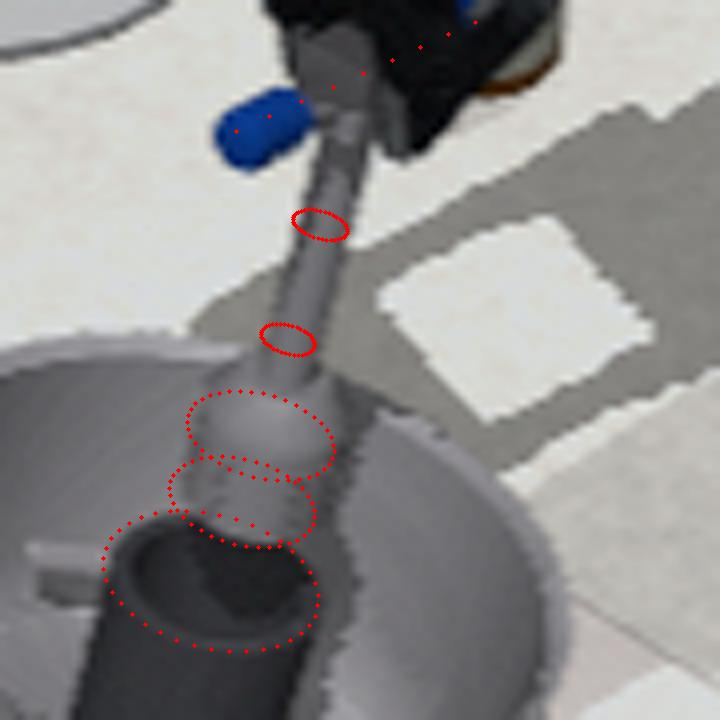

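View pics/g2.png

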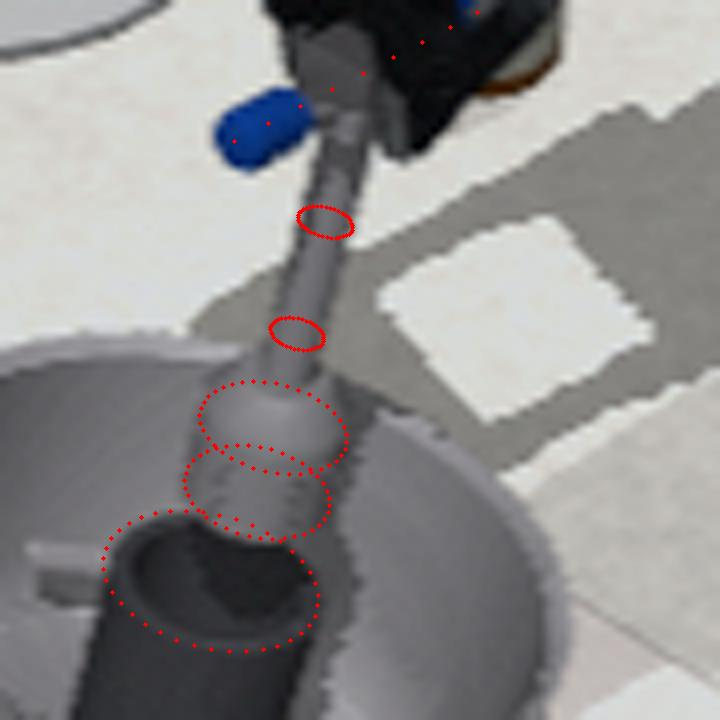

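A tilt of 27° overlays the wrench well, so I'll shift +x a little to bring the socket over the mouth and then descend, watching the force.

```bash
python3 go.py .613 -.1254 .3205; python3 go.py .623 -.125 .301|head -1
```

```text
off [2.58 0.17 2.89] pos [ 0.587  -0.1255  0.3494] F [-1.469   0.1667 -4.6337] T [-0.0146  0.147   0.0264] w 0.022896560461860165 t 7.325 q [-0.2743  0.1412  0.9901  0.0141  2.0104  1.2432]
yaw_y -1.5115102557916538
off [3.58 0.22 4.85] pos [ 0.587  -0.1255  0.3494] F [-1.469   0.1667 -4.6337] T [-0.0146  0.147   0.0264] w 0.022896560461860165 t 7.325 q [-0.2743  0.1412  0.9901  0.0141  2.0104  1.2432]
```

```bash
python3 -m inch '[{"grip":0,"offset":[1.3,0.1,1],"spin":0},{"grip":0,"offset":[2.6,0.15,2.4],"spin":0},{"grip":0,"offset":[2.7,0.15,3],"spin":0},{"grip":0,"offset":[2.7,0.15,3],"spin":0}]'
python3 - <<'E'
from h import *
print(arm.state()["wrist_force"])
for n in("scene",):
    im=arm.grab_frame(n); cv2.imwrite(f"pics/{n}5.png",im[:,:,::-1])
E
python3 ov.py pics/scene5.png 250 160 90 90 8 27 0 pics/g1.png
```

```text
time: 7.82
position: [0.6131, -0.126, 0.3246]
tool_rot: [1.0, 0.029, 0.004, -0.005]
wrist_force: [-13.1, 0.4, 16.8]
grip_width: 0.023
[-13.1455   0.3904  16.7926]
```

View pics/g1.png

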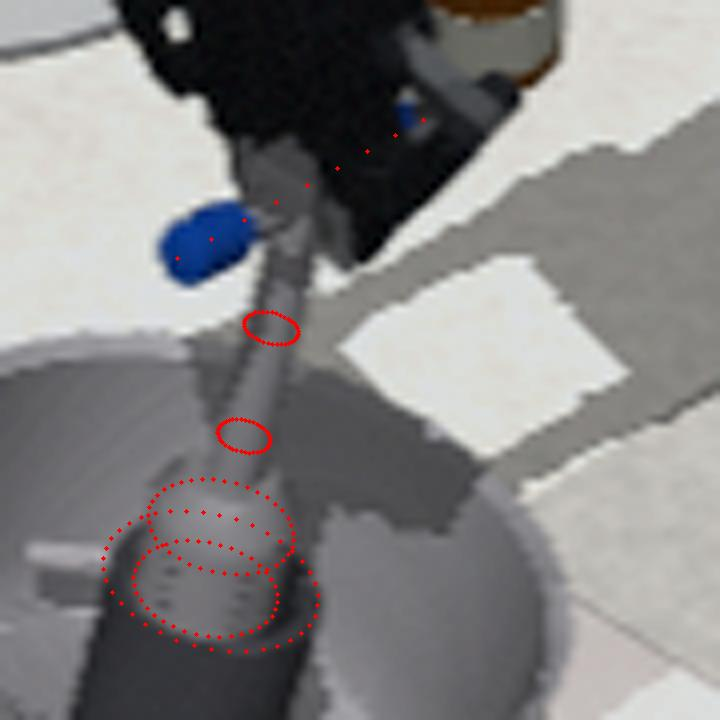

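Force of about 21 N along the bore's axis: the socket end is resting on the far (+x) lip of the hub. I'll back off, shift about 4 mm towards the robot and try again.

```bash
python3 -m inch '[{"grip":0,"offset":[-0.25,0,-0.8],"spin":0},{"grip":0,"offset":[-0.65,0,-0.6],"spin":0},{"grip":0,"offset":[-0.45,0,0],"spin":0},{"grip":0,"offset":[-0.2,0,0.4],"spin":0},{"grip":0,"offset":[-0.2,0,0.4],"spin":0}]'; python3 -m inch '[{"grip":0,"offset":[0.25,0,0.43],"spin":0},{"grip":0,"offset":[0.5,0,0.87],"spin":0},{"grip":0,"offset":[0.5,0,0.87],"spin":0}]'; python3 go.py .623 -.125 .301
```

```text
time: 8.5
position: [0.6124, -0.1264, 0.3134]
tool_rot: [1.0, 0.029, 0.001, -0.006]
wrist_force: [-0.3, -0.0, -3.7]
grip_width: 0.0229
time: 8.88
position: [0.6173, -0.1261, 0.3057]
tool_rot: [1.0, 0.029, 0.001, -0.006]
wrist_force: [-0.3, 0.1, -5.3]
grip_width: 0.0232
off [ 0.57 -0.07  0.47] pos [ 0.6173 -0.1261  0.3057] F [-0.2978  0.1307 -5.2865] T [-0.0277  0.1899 -0.0224] w 0.023244315415646557 t 8.875 q [-0.2618  0.1978  1.0063  0.0132  1.9387  1.2566]
yaw_y -1.5136778427769997
```

It's in the bore without contact. Continuing down.

```bash
python3 -m inch '[{"grip":0,"offset":[0.5,0,0.87],"spin":0},{"grip":0,"offset":[1,0,1.73],"spin":0},{"grip":0,"offset":[1.5,0,2.6],"spin":0},{"grip":0,"offset":[1.5,0,2.6],"spin":0}]'; python3 go.py .6347 -.124 .267
```

```text
time: 9.38
position: [0.6324, -0.1247, 0.2786]
tool_rot: [1.0, 0.029, 0.0, -0.006]
wrist_force: [0.2, -0.4, -4.7]
grip_width: 0.023
off [ 0.23 -0.05  1.16] pos [ 0.6324 -0.1247  0.2786] F [ 0.2089 -0.3597 -4.6762] T [-0.0449  0.1173 -0.0011] w 0.023004695797848307 t 9.375 q [-0.2538  0.2272  1.0212  0.0131  1.8958  1.2638]
yaw_y -1.5134111832007238
```

```bash
python3 -m inch '[{"grip":0,"offset":[0.3,0,0.5],"spin":0},{"grip":0,"offset":[0.4,0,0.7],"spin":0},{"grip":0,"offset":[0.4,0,0.7],"spin":0}]'; python3 go.py .6347 -.124 .267;python3 -m inch '[{"grip":0,"offset":[0.2,0,0.35],"spin":0},{"grip":0,"offset":[0.3,0,0.5],"spin":0},{"grip":0,"offset":[0.3,0,0.5],"spin":0}]'; python3 go.py .6347 -.124 .267
```

```text
time: 9.75
position: [0.6364, -0.1246, 0.2735]
tool_rot: [1.0, 0.029, 0.002, -0.006]
wrist_force: [-0.4, -0.4, -4.7]
grip_width: 0.0233
off [-0.16 -0.06  0.65] pos [ 0.6364 -0.1246  0.2735] F [-0.4164 -0.4186 -4.7398] T [0.0375 0.1521 0.0572] w 0.023325773779617802 t 9.75 q [-0.252   0.2336  1.023   0.0129  1.885   1.2657]
yaw_y -1.51368265364297
time: 10.12
position: [0.6394, -0.1244, 0.2683]
tool_rot: [1.0, 0.029, 0.002, -0.006]
wrist_force: [-0.6, -0.2, -4.1]
grip_width: 0.0228
off [-0.46 -0.06  0.13] pos [ 0.6394 -0.1244  0.2683] F [-0.5989 -0.1663 -4.0656] T [-0.0274  0.1872  0.0147] w 0.022827608418493427 t 10.125 q [-0.2505  0.2401  1.0247  0.0129  1.8771  1.2671]
yaw_y -1.5136692060951493
```

```bash
python3 -m inch '[{"grip":0,"offset":[0.2,0,0.35],"spin":0},{"grip":0,"offset":[0.3,0,0.5],"spin":0},{"grip":0,"offset":[0.3,0,0.5],"spin":0}]'; python3 go.py .6347 -.124 .267;python3 -m inch '[{"grip":0,"offset":[0.2,0,0.35],"spin":0},{"grip":0,"offset":[0.2,0,0.35],"spin":0}]'; python3 go.py .6347 -.124 .267
```

```text
time: 10.5
position: [0.6414, -0.1246, 0.2652]
tool_rot: [1.0, 0.028, 0.001, -0.005]
wrist_force: [-6.6, -0.7, 2.0]
grip_width: 0.023
off [-0.67 -0.1  -0.18] pos [ 0.6414 -0.1246  0.2652] F [-6.5825 -0.721   1.9898] T [-0.3761  1.6371 -0.0789] w 0.022966530261789683 t 10.5 q [-0.2495  0.2448  1.0247  0.0115  1.8723  1.2686]
yaw_y -1.5146486813314657
time: 10.75
position: [0.6429, -0.1247, 0.265]
tool_rot: [1.0, 0.028, 0.003, -0.005]
wrist_force: [-10.6, -0.3, 11.2]
grip_width: 0.0231
off [-0.81 -0.11 -0.2 ] pos [ 0.6429 -0.1247  0.265 ] F [-10.5565  -0.3344  11.2275] T [-0.2303  2.2697 -0.0344] w 0.023100554427983287 t 10.75 q [-0.2487  0.2464  1.0232  0.011   1.8696  1.2694]
yaw_y -1.5148879308350789
```

The socket is touching the top of the nut. Before choosing how to turn, I'll look at the nut's phase in the first top picture.

Run:
```python
from h import *
im=cv2.imread("pics/top0.png")[138:165,305:335].astype(float)
print(im.max(axis=(0,1)))
im=np.clip(im*2.2,0,255).astype(np.uint8)
cv2.imwrite("pics/n.png",cv2.resize(im,None,fx=20,fy=20,interpolation=cv2.INTER_CUBIC))
```

```text
[104. 102. 103.]
```

View pics/n.png

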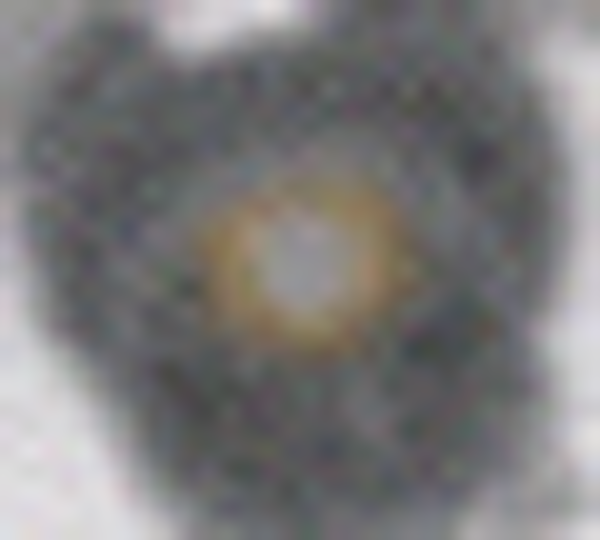

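Run:
```python
from h import *
from scipy.ndimage import map_coordinates
im=cv2.imread("pics/top0.png").astype(float)
yel=im[...,2]-im[...,0]  # R-B
yel=cv2.GaussianBlur(yel,(0,0),.5)
v=np.load("cut.npy");M=(R.from_euler("z",v[2])*R.from_euler("y",-30,degrees=True)).as_matrix()
seat=np.array([v[0],v[1],v[3]])+M[:,2]*(v[4]-.097); 
# rectify onto nut top plane at 0.018, recentre by yellow centroid
g=np.arange(-.03,.0301,.0005);X,Y=np.meshgrid(g,g,indexing="ij")
def rect(c): 
    P3=c+X[...,None]*M[:,0]+Y[...,None]*M[:,1]; u=proj("top",P3.reshape(-1,3)); return map_coordinates(yel,[u[:,1],u[:,0]],order=3).reshape(X.shape)
c=seat+.018*M[:,2]
for _ in range(4):
    r=np.clip(rect(c)-5,0,None)*(np.hypot(X,Y)<.026); c=c+(r*X).sum()/r.sum()*M[:,0]+(r*Y).sum()/r.sum()*M[:,1]
print(c,seat+.018*M[:,2],r.max())
# model: hexagon minus thread circle, search q, scale, thread r
from scipy.optimize import least_squares
img=rect(c)
def model(q,af,tr,dx,dy):
    x,y=X-dx,Y-dy; d=np.max([x*np.cos(-q+k*np.pi/3)+y*np.sin(-q+k*np.pi/3) for k in range(6)],axis=0)
    m=((d<af/2)&(np.hypot(x,y)>tr)).astype(float); return cv2.GaussianBlur(m,(0,0),3.2)
best=[]
w=np.hypot(X,Y)<.024
for q in np.arange(-.2,.86,.05):
  b=9e9
  for af in(.026,.028,.030):
    for tr in(.006,.008):
      for dx in(-.001,0,.001):
        for dy in(-.001,0,.001):
          m=model(q,af,tr,dx,dy);A=np.c_[m[w],np.ones(w.sum())];s=np.linalg.lstsq(A,img[w],rcond=None);e=s[1][0]
          b=min(b,e)
  print(round(q,2),round(b))
```

```text
[ 0.7061 -0.1216  0.1379] [ 0.7105 -0.1197  0.1405] 17.1939995445374
-0.2 63555
-0.15 62862
-0.1 62681
-0.05 61369
-0.0 60107
0.05 59188
0.1 58124
0.15 56814
0.2 56277
0.25 53606
0.3 53701
0.35 53877
0.4 54704
0.45 54582
0.5 55455
0.55 57142
0.6 57591
0.65 59475
0.7 60149
0.75 61161
0.8 61224
0.85 63002
```

The fit gives q0 ≈ 0.3 rad, so the mismatch is only about 13° less the play. I'll back off 3 mm, turn the held wrench about 10° counter-clockwise while the socket stays over the nut, and press down gently.

```bash
python3 -m inch '[{"grip":0,"offset":[-0.3,0,-0.5],"spin":0},{"grip":0,"offset":[-0.25,0.6,-0.5],"spin":-5},{"grip":0,"offset":[-0.2,1.2,-0.5],"spin":-10},{"grip":0,"offset":[-0.2,1.2,-0.5],"spin":-10}]'; python3 go.py .6347 -.124 .267;python3 -m inch '[{"grip":0,"offset":[0.15,0,0.26],"spin":0},{"grip":0,"offset":[0.25,0,0.5],"spin":0},{"grip":0,"offset":[0.35,0,0.7],"spin":0},{"grip":0,"offset":[0.35,0,0.7],"spin":0}]'; python3 go.py .6347 -.124 .267
```

```text
time: 11.25
position: [0.6431, -0.1366, 0.2643]
tool_rot: [0.993, 0.115, 0.002, -0.006]
wrist_force: [-0.6, -1.4, -5.7]
grip_width: 0.0229
off [-0.53 -1.42 -0.25] pos [ 0.6431 -0.1366  0.2643] F [-0.6072 -1.3827 -5.7252] T [-0.4409  0.3848 -0.0531] w 0.02292846854955473 t 11.25 q [-0.2671  0.2563  1.0129  0.0126  1.8729  1.0774]
yaw_y -1.340664758781195
time: 11.75
position: [0.6466, -0.1355, 0.2576]
tool_rot: [0.993, 0.115, 0.002, -0.005]
wrist_force: [-0.6, -3.0, -6.3]
grip_width: 0.0232
off [-0.88 -1.4  -0.93] pos [ 0.6466 -0.1355  0.2576] F [-0.5587 -3.028  -6.2814] T [-1.1329  0.4144 -0.2484] w 0.023170937865713327 t 11.75 q [-0.2639  0.2626  1.0175  0.0122  1.8616  1.0794]
yaw_y -1.339809204688207
```

It passed the earlier stop with no axial resistance, so I'll keep pressing.

```bash
python3 -m inch '[{"grip":0,"offset":[0.25,0,0.43],"spin":0},{"grip":0,"offset":[0.35,0,0.6],"spin":0},{"grip":0,"offset":[0.35,0,0.6],"spin":0}]'; python3 go.py .6347 -.124 .267;python3 -m inch '[{"grip":0,"offset":[0.2,0,0.35],"spin":0},{"grip":0,"offset":[0.3,0,0.5],"spin":0},{"grip":0,"offset":[0.3,0,0.5],"spin":0}]'; python3 go.py .6347 -.124 .267
python3 - <<'E'
from h import *
for n in("scene","top"):
    im=arm.grab_frame(n); cv2.imwrite(f"pics/{n}6.png",im[:,:,::-1])
E
python3 ov.py pics/scene6.png 235 175 100 90 8 28 0 pics/g1.png
```

```text
time: 12.12
position: [0.6496, -0.135, 0.2525]
tool_rot: [0.993, 0.115, 0.002, -0.005]
wrist_force: [-4.1, -4.3, -2.9]
grip_width: 0.0233
off [-1.19 -1.43 -1.44] pos [ 0.6496 -0.135   0.2525] F [-4.126  -4.3468 -2.8644] T [-1.3417  1.0868 -0.2518] w 0.023299142927075044 t 12.125 q [-0.2616  0.269   1.019   0.0114  1.8534  1.0819]
yaw_y -1.3403049861746252
time: 12.5
position: [0.6508, -0.1344, 0.2528]
tool_rot: [0.993, 0.115, 0.003, -0.004]
wrist_force: [-16.7, -3.4, 13.6]
grip_width: 0.0233
off [-1.32 -1.39 -1.42] pos [ 0.6508 -0.1344  0.2528] F [-16.7104  -3.3634  13.6465] T [-1.0664  3.1441 -0.069 ] w 0.02332560238090338 t 12.5 q [-0.2598  0.2706  1.0167  0.0105  1.8526  1.0838]
yaw_y -1.340627521339877
```

View pics/g1.png

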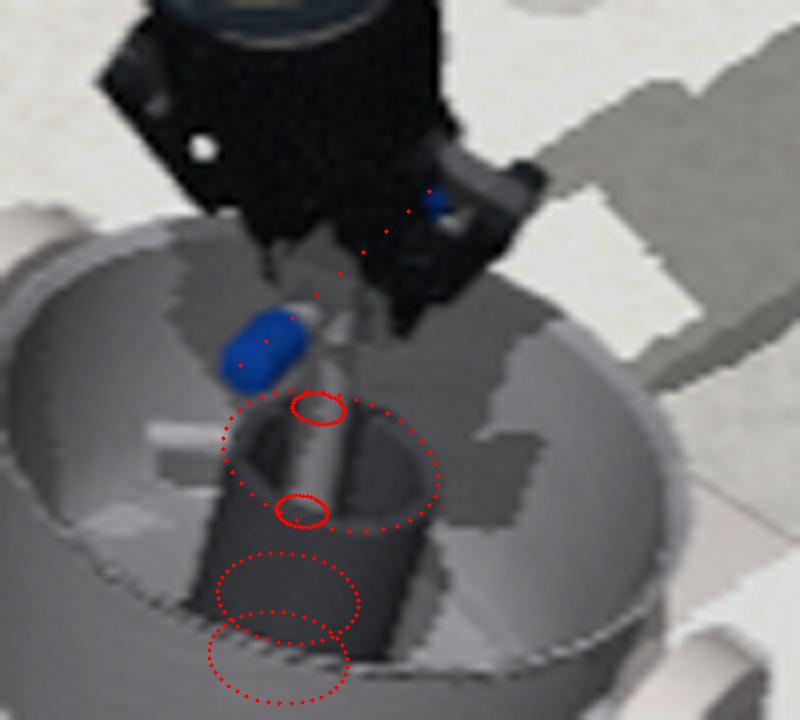

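```bash
python3 -m inch '[{"grip":0,"offset":[0.1,-0.3,0],"spin":3},{"grip":0,"offset":[0.2,-0.7,0.1],"spin":6},{"grip":0,"offset":[0.2,-0.9,0.2],"spin":9},{"grip":0,"offset":[0.2,-0.9,0.2],"spin":9}]'; python3 go.py .6347 -.124 .267
```

```text
time: 13.1
position: [0.6503, -0.125, 0.2524]
tool_rot: [0.999, 0.037, 0.003, -0.004]
wrist_force: [-19.9, -4.0, 18.2]
grip_width: 0.0232
off [-1.54 -0.22 -1.47] pos [ 0.6503 -0.125   0.2524] F [-19.9245  -4.0241  18.1924] T [-1.0158  3.6239  0.3412] w 0.02316396375746061 t 13.1 q [-0.2462  0.2629  1.0264  0.0104  1.8496  1.2541]
yaw_y -1.4973476484906352
```

Taking B at the seat gives a handle-to-seat distance of 149.5 mm, against 150 mm nominal. The z torque of 0.34 N m shows the hexagon is engaged. So the socket is fully down. Next: ease off, release and look.

```bash
python3 -m inch '[{"grip":0,"offset":[-0.4,0,-0.4],"spin":0},{"grip":0,"offset":[-0.5,0,-0.6],"spin":0},{"grip":3,"offset":[-0.5,0,-0.6],"spin":0},{"grip":8.5,"offset":[-0.5,0,-0.6],"spin":0},{"grip":8.5,"offset":[-0.5,0,-0.6],"spin":0}]'; python3 go.py .6347 -.124 .267; python3 -m inch '[{"grip":8.5,"offset":[0,0,-4],"spin":0},{"grip":8.5,"offset":[-2,0,-8],"spin":0},{"grip":8.5,"offset":[-5,0,-12],"spin":0}]'
python3 - <<'E'
from h import *
for n in("scene","top"):
    im=arm.grab_frame(n); cv2.imwrite(f"pics/{n}7.png",im[:,:,::-1])
crop("scene","pics/scene7.png",235,165,100,100,6,"pics/e.png",1.3)
crop("top","pics/top7.png",255,105,130,110,6,"pics/f.png",1.5)
E
```

```text
time: 13.72
position: [0.648, -0.1243, 0.2514]
tool_rot: [0.999, 0.038, 0.002, -0.006]
wrist_force: [-0.1, 0.8, -0.2]
grip_width: 0.0657
off [-1.32 -0.15 -1.57] pos [ 0.648  -0.1243  0.2514] F [-0.1095  0.8351 -0.2374] T [ 0.0052 -0.0381  0.0241] w 0.06571904228060417 t 13.725 q [-0.2475  0.2575  1.0345  0.0136  1.8489  1.2517]
yaw_y -1.4954215478689472
time: 14.1
position: [0.5973, -0.1296, 0.3715]
tool_rot: [0.999, 0.038, 0.002, -0.006]
wrist_force: [0.2, -0.7, 1.3]
grip_width: 0.085
```

View pics/e.png

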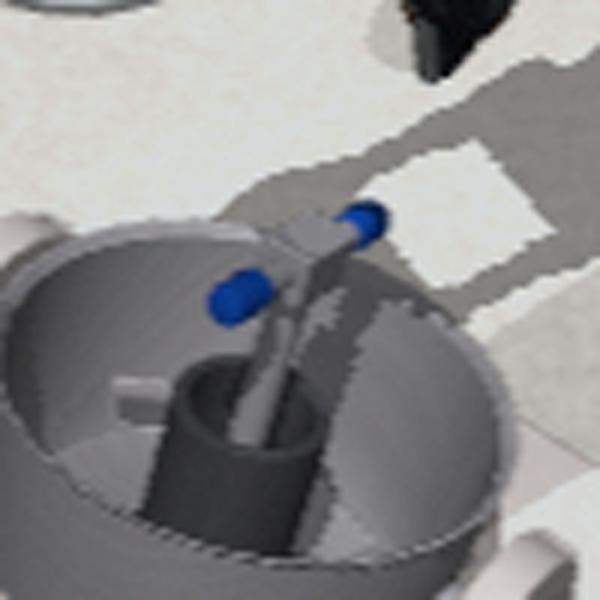

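View pics/f.png

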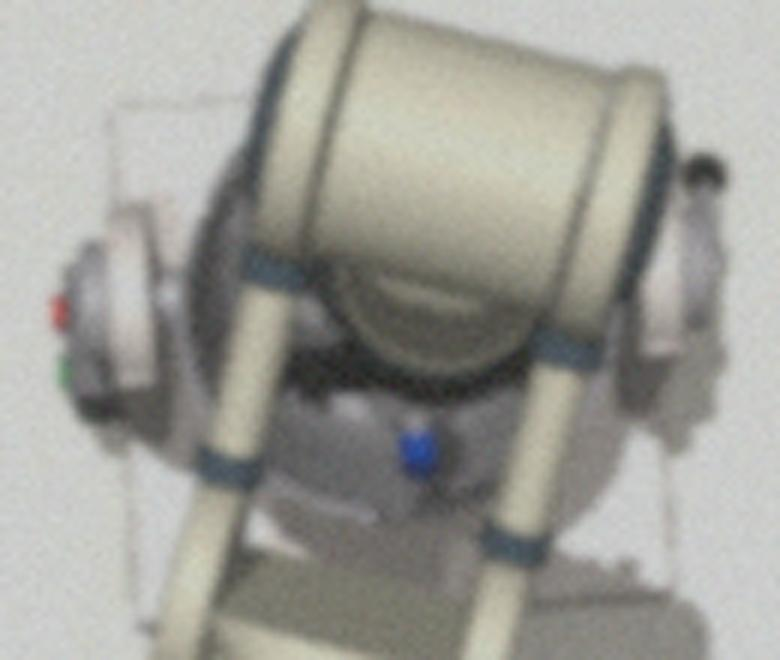

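The wrench stands alone on the nut. Sleeves are at crop (240,297) near the robot and (365,222) at the far, upper side. I'll fit its phase and depth from this picture.

```bash
cat > wfit.py <<'E'
from h import *
import sys
from scipy.optimize import least_squares
def wr(depth,phi,lx=0,ly=0):
    v=np.load("cut.npy");M=(R.from_euler("z",v[2])*R.from_euler("y",-30,degrees=True)).as_matrix()
    seat=np.array([v[0],v[1],v[3]])+M[:,2]*(v[4]-.097)
    W=M@R.from_rotvec([ly,-lx,0]).as_matrix()@R.from_euler("z",phi).as_matrix()
    return seat+depth*M[:,2],W
def feats(B,W):
    t=np.linspace(0,2*np.pi,24)
    L=[(u,w,z) for z in(.138,.162) for u in(-.012,.012) for w in(-.018,.018)]
    for s in(-.06,.06): L+=[(.009*np.cos(a),s,.15+.009*np.sin(a)) for a in t]
    L+=[(.008*np.cos(a),.008*np.sin(a),.09) for a in t]
    return B+np.array(L)@W.T
E
cat > wov.py <<'E'
from wfit import *
a=sys.argv;x,y,w,h,k=[int(v) for v in a[2:7]]
B,W=wr(float(a[7]),np.radians(float(a[8])),*(float(v) for v in a[10:12]))
crop("scene",a[1],x,y,w,h,k,a[9],1.2,proj("scene",feats(B,W)))
H=B+.15*W[:,2];print("H",H,"ends",H+.047*W[:,1],H-.047*W[:,1])
E
python3 wov.py pics/scene7.png 260 190 50 60 12 0 90 pics/g1.png; python3 wov.py pics/scene7.png 260 190 50 60 12 0.0 84 pics/g2.png .05 0
```

```text
H [ 0.6446 -0.1235  0.2548] ends [ 0.6039 -0.1258  0.2313] [ 0.6852 -0.1211  0.2783]
H [ 0.6382 -0.1238  0.2509] ends [ 0.5987 -0.1212  0.2256] [ 0.6777 -0.1265  0.2763]
```

View pics/g1.png

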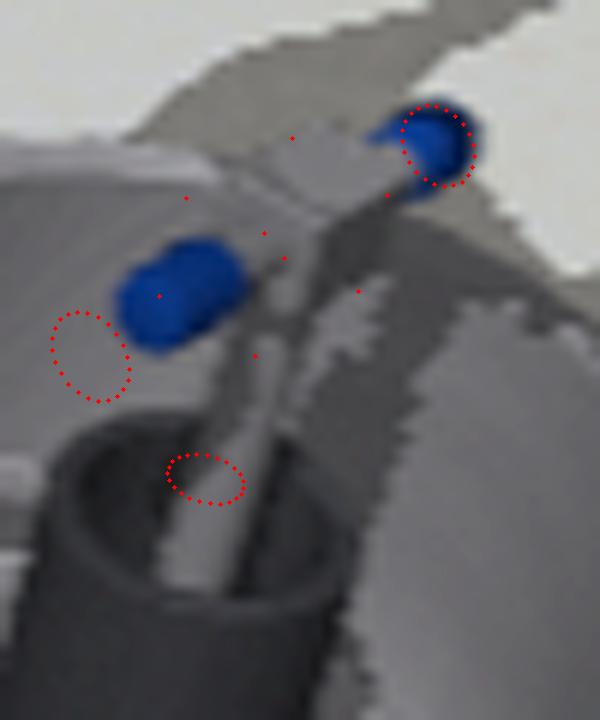

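View pics/g2.png

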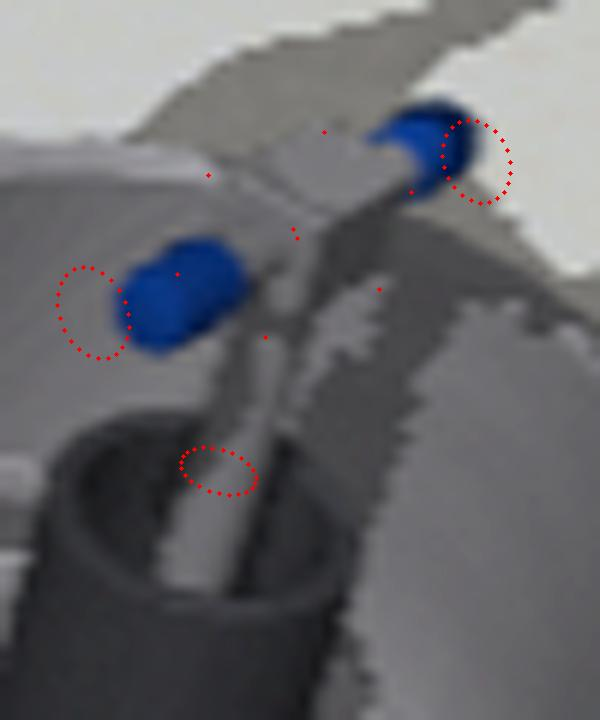

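```bash
cat > wf2.py <<'E'
from wfit import *
T=lambda p:(np.array(p,float)+.5)/12-.5+[260,190]
obs=T([(152,305),(445,150),(341,173)])
sh=T([(262,390),(210,540)])
def f(p):
    B,W=wr(*p[:4]); B=B+W[:,1]*0
    H=B+.15*W[:,2]
    u=proj("scene",np.array([H-.06*W[:,1],H+.06*W[:,1],H+.012*W[:,2]]))
    a,b=proj("scene",np.array([B+.06*W[:,2],B+.12*W[:,2]])); n=np.array([-(b-a)[1],(b-a)[0]]);n/=np.linalg.norm(n)
    return np.r_[(u-obs).ravel(),(sh-a)@n]
for d0 in(0,.01):
  s=least_squares(f,[d0,1.57,.1,0],x_scale=[.01,.1,.1,.1]); print(s.x,s.fun.round(2))
p=s.x;B,W=wr(*p);H=B+.15*W[:,2];print(W,H,"far",H-.047*W[:,1])
crop("scene","pics/scene7.png",260,190,50,60,12,"pics/g3.png",1.2,proj("scene",feats(B,W)))
E
python3 wf2.py
```

```text
[-0.0029  1.6175  0.1272  0.0126] [ 0.61  0.06  0.66  0.11 -0.7   0.05  0.44  0.51]
[-0.0029  1.6175  0.1272  0.0126] [ 0.61  0.06  0.66  0.11 -0.7   0.05  0.44  0.51]
[[-0.1011 -0.7905 -0.6041]
 [ 0.9947 -0.0912 -0.0472]
 [-0.0178 -0.6056  0.7955]] [ 0.6303 -0.1262  0.2418] far [ 0.6674 -0.1219  0.2702]
```

View pics/g3.png

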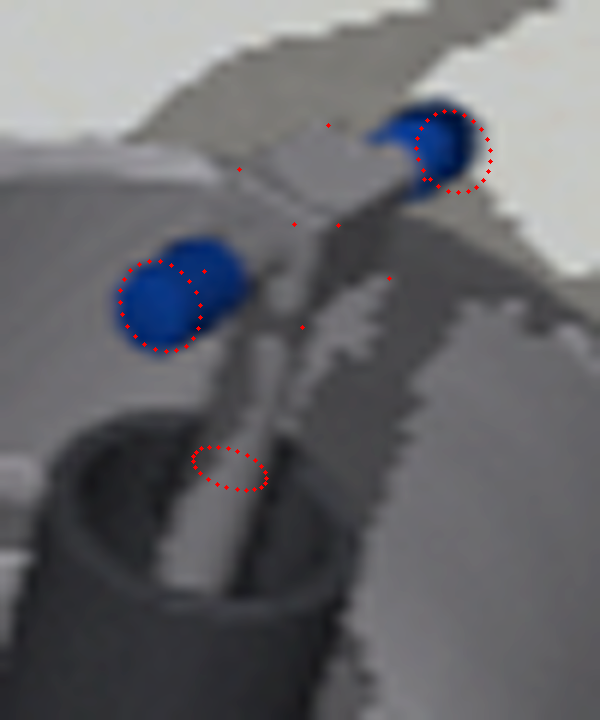

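The fit puts the socket within 3 mm of the seat, φ ≈ 93°, leaning about 7° more to the front in the play. Now place the half-open jaws as a fork over the upper sleeve, whose centre is at (0.667,-0.122,0.270).

```bash
python3 go.py .667 -.122 .33 -1.46;  python3 go.py .667 -.122 .272 -1.46 | head -1
```

```text
off [ 7.06 -0.23  5.02] pos [ 0.5961 -0.13    0.3791] F [-0.6663 -0.3633  1.2265] T [ 0.0416  0.0209 -0.0025] w 0.08485482075113145 t 14.2 q [-0.2772  0.1849  0.8867  0.0141  2.0587  1.226 ]
yaw_y -1.4964607137599428
spin -2.08904501647928 alt 177.91095498352072
off [ 6.97 -0.19 10.82] pos [ 0.5961 -0.13    0.3791] F [-0.6663 -0.3633  1.2265] T [ 0.0416  0.0209 -0.0025] w 0.08485482075113145 t 14.2 q [-0.2772  0.1849  0.8867  0.0141  2.0587  1.226 ]
```

```bash
python3 -m inch '[{"grip":3.6,"offset":[4,-0.1,2.5],"spin":-2},{"grip":3.6,"offset":[7,-0.2,5],"spin":-2},{"grip":3.6,"offset":[7,-0.2,5],"spin":-2},{"grip":3.6,"offset":[7,-0.2,7.5],"spin":-2},{"grip":3.6,"offset":[7,-0.2,9.5],"spin":-2},{"grip":3.6,"offset":[7,-0.2,10.7],"spin":-2},{"grip":3.6,"offset":[7,-0.2,10.7],"spin":-2}]'
cat > arc.py <<'E'
from wfit import *
s=arm.state();M=R.from_quat(s["tool_rot"]).as_matrix();p=s["position"];print(p,s["wrist_force"],s["torque"],s["grip_width"])
H=np.array([.6303,-.1262,.2418]);zw=np.array([-.6041,-.0472,.7955]);e1=np.array([.7905,.0912,.6056]);e2=np.cross(zw,e1)
r=.047
for a in range(0,-75,-6):
    d=np.cos(np.radians(a))*e1+np.sin(np.radians(a))*e2; X=H+r*d+[0,0,.003]
    yaw=np.arctan2(d[1],d[0])-np.pi/2; y0=np.arctan2(M[1,1],M[0,1])
    print(a,(M.T@(X-p)*100).round(2),"spin",round(-np.degrees(yaw-y0),1))
E
python3 arc.py
python3 - <<'E'
from h import *
im=arm.grab_frame("scene"); cv2.imwrite("pics/scene8.png",im[:,:,::-1])
crop("scene","pics/scene8.png",235,165,100,100,6,"pics/e.png",1.3)
E
```

```text
time: 15.08
position: [0.667, -0.1215, 0.264]
tool_rot: [0.998, 0.055, 0.002, -0.006]
wrist_force: [0.5, -0.5, -1.0]
grip_width: 0.036
[ 0.667  -0.1215  0.264 ] [ 0.5049 -0.5298 -1.0471] [ 0.0078  0.0158 -0.0633] 0.0359559883032568
0 [ 0.04  0.04 -0.93] spin -0.3
-6 [ 0.02  0.53 -0.92] spin 7.2
-12 [-0.05  1.02 -0.89] spin 14.7
-18 [-0.15  1.49 -0.83] spin 22.0
-24 [-0.3   1.95 -0.74] spin 29.1
-30 [-0.48  2.4  -0.62] spin 35.9
-36 [-0.7   2.81 -0.47] spin 42.4
-42 [-0.95  3.2  -0.29] spin 48.7
-48 [-1.23  3.55 -0.09] spin 54.6
-54 [-1.54  3.86  0.13] spin 60.2
-60 [-1.87  4.13  0.37] spin 65.7
-66 [-2.22  4.36  0.63] spin 70.9
-72 [-2.59  4.54  0.9 ] spin 75.9
```

View pics/e.png

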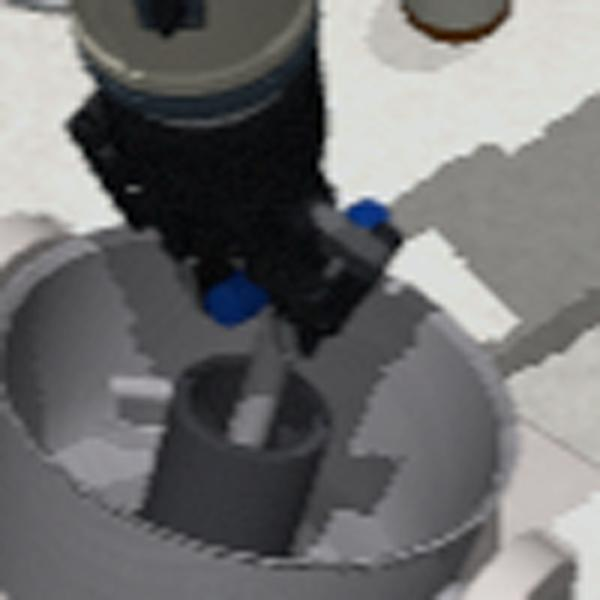

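The fork is over the upper sleeve, around crop (240,295). Turning clockwise along the arc, force watched.

```bash
python3 -m inch '[{"grip":3.6,"offset":[0,0.5,-0.5],"spin":7},{"grip":3.6,"offset":[-0.05,1,-0.5],"spin":14},{"grip":3.6,"offset":[-0.15,1.5,-0.5],"spin":22},{"grip":3.6,"offset":[-0.3,1.95,-0.4],"spin":29},{"grip":3.6,"offset":[-0.5,2.4,-0.3],"spin":36},{"grip":3.6,"offset":[-0.7,2.8,-0.2],"spin":42.5},{"grip":3.6,"offset":[-0.7,2.8,-0.2],"spin":42.5}]'; python3 -c "
from h import *
s=arm.state();print(s['position'],s['wrist_force'],s['torque'],s['q'])"
```

```text
time: 16.0
position: [0.6641, -0.1492, 0.2684]
tool_rot: [0.951, -0.31, 0.001, -0.007]
wrist_force: [-0.7, 4.1, 2.2]
grip_width: 0.0358
[ 0.6641 -0.1492  0.2684] [-0.6808  4.0576  2.2306] [ 0.6113 -0.2352  0.2789] [-0.2777  0.3221  0.9274  0.0148  1.8887  1.9278]
```

```bash
python3 arc.py | tail -8
```

```text
-30 [-0.14 -0.31 -0.14] spin -6.5
-36 [-0.02  0.14  0.01] spin 0.1
-42 [0.06 0.59 0.18] spin 6.3
-48 [0.09 1.04 0.38] spin 12.2
-54 [0.07 1.48 0.6 ] spin 17.9
-60 [0.01 1.91 0.84] spin 23.3
-66 [-0.1   2.31  1.09] spin 28.5
-72 [-0.25  2.7   1.36] spin 33.5
```

```bash
python3 -m inch '[{"grip":3.6,"offset":[0.05,0.6,0.1],"spin":6},{"grip":3.6,"offset":[0.1,1.05,0.2],"spin":12},{"grip":3.6,"offset":[0.1,1.05,0.2],"spin":12}]'; python3 -c "
from h import *
s=arm.state();print(s['position'],s['wrist_force'],s['torque'])"; python3 -m inch '[{"grip":3.6,"offset":[0,0.45,0.2],"spin":6},{"grip":3.6,"offset":[0,0.45,0.2],"spin":6}]'; python3 -c "
from h import *
s=arm.state();print(s['position'],s['wrist_force'],s['torque'])
im=arm.grab_frame('scene'); cv2.imwrite('pics/scene9.png',im[:,:,::-1])
crop('scene','pics/scene9.png',235,165,100,100,6,'pics/e.png',1.3)"; python3 arc.py | tail -6
```

```text
time: 16.38
position: [0.6589, -0.1579, 0.2651]
tool_rot: [0.913, -0.407, 0.0, -0.007]
wrist_force: [2.1, 5.8, 1.5]
grip_width: 0.036
[ 0.6589 -0.1579  0.2651] [2.0889 5.8178 1.5214] [ 0.7859 -0.476   0.2904]
time: 16.62
position: [0.6557, -0.1606, 0.2629]
tool_rot: [0.891, -0.454, -0.0, -0.007]
wrist_force: [3.1, 5.1, -0.5]
grip_width: 0.0363
[ 0.6557 -0.1606  0.2629] [ 3.117   5.0563 -0.4704] [ 0.8437 -0.6438  0.2626]
-42 [-0.19 -0.81 -0.34] spin -11.6
-48 [-0.03 -0.39 -0.14] spin -5.7
-54 [0.09 0.03 0.08] spin -0.0
-60 [0.16 0.46 0.32] spin 5.4
-66 [0.19 0.87 0.57] spin 10.6
-72 [0.16 1.29 0.84] spin 15.7
```

View pics/e.png

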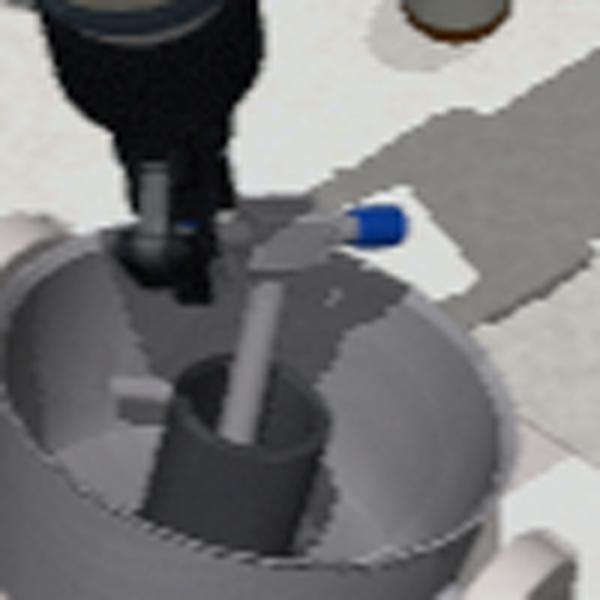

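It's turning at a steady 6 N or so. Onwards until the force rises at the stop.

```bash
python3 -m inch '[{"grip":3.6,"offset":[0.15,0.45,0.2],"spin":5},{"grip":3.6,"offset":[0.15,0.45,0.2],"spin":5}]'; python3 -c "
from h import *
s=arm.state();print(s['position'],s['wrist_force'],s['torque'])";  python3 -m inch '[{"grip":3.6,"offset":[0.05,0.45,0.2],"spin":5},{"grip":3.6,"offset":[0.05,0.45,0.2],"spin":5}]'; python3 -c "
from h import *
s=arm.state();print(s['position'],s['wrist_force'],s['torque'])";  python3 -m inch '[{"grip":3.6,"offset":[0,0.45,0.2],"spin":5},{"grip":3.6,"offset":[0,0.45,0.2],"spin":5}]'; python3 -c "
from h import *
s=arm.state();print(s['position'],s['wrist_force'],s['torque'],s['q'])
im=arm.grab_frame('scene'); cv2.imwrite('pics/scene10.png',im[:,:,::-1])
crop('scene','pics/scene10.png',235,165,100,100,6,'pics/e.png',1.3)"; python3 arc.py | tail -4
```

```text
time: 16.92
position: [0.6531, -0.1644, 0.261]
tool_rot: [0.87, -0.492, -0.0, -0.007]
wrist_force: [3.6, 6.3, 0.4]
grip_width: 0.0363
[ 0.6531 -0.1644  0.261 ] [3.5774 6.2648 0.4187] [ 0.8025 -0.8692  0.3584]
time: 17.18
position: [0.6496, -0.1666, 0.2584]
tool_rot: [0.848, -0.53, -0.001, -0.008]
wrist_force: [3.9, 8.1, -0.8]
grip_width: 0.0361
[ 0.6496 -0.1666  0.2584] [ 3.894   8.1115 -0.7623] [ 1.0456 -0.8097  0.2854]
time: 17.42
position: [0.6457, -0.1684, 0.2563]
tool_rot: [0.824, -0.566, -0.001, -0.008]
wrist_force: [5.0, 8.1, -1.3]
grip_width: 0.0362
[ 0.6457 -0.1684  0.2563] [ 4.9757  8.1097 -1.3365] [ 1.1162 -0.8369  0.2816] [-0.3138  0.2795  1.0001  0.0165  1.8605  2.465 ]
-54 [-0.28 -1.21 -0.58] spin -14.9
-60 [-0.1  -0.82 -0.34] spin -9.5
-66 [ 0.03 -0.42 -0.08] spin -4.3
-72 [ 0.11 -0.02  0.19] spin 0.7
```

View pics/e.png

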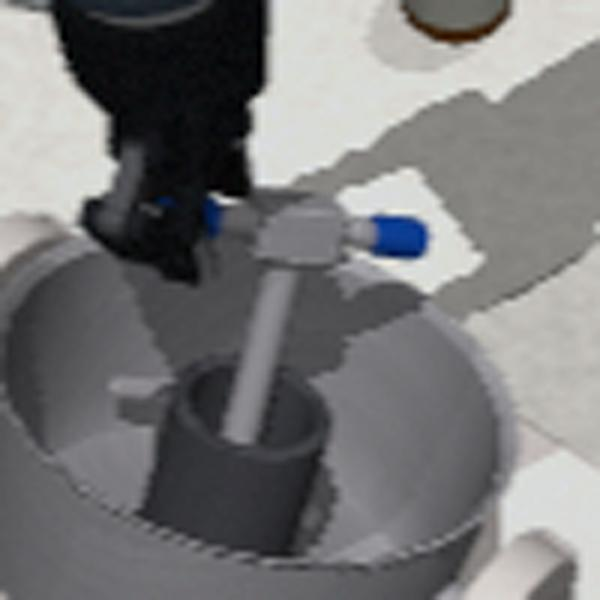

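```bash
python3 -m inch '[{"grip":3.6,"offset":[0.1,0.5,0.1],"spin":2},{"grip":3.6,"offset":[0.1,0.5,0.1],"spin":2}]'; python3 -c "
from h import *
s=arm.state();print(s['position'],s['wrist_force'],s['torque'])";  python3 -m inch '[{"grip":3.6,"offset":[0.1,0.5,0.1],"spin":0},{"grip":3.6,"offset":[0.1,0.5,0.1],"spin":0}]'; python3 -c "
from h import *
s=arm.state();print(s['position'],s['wrist_force'],s['torque'],s['q'])
im=arm.grab_frame('scene'); cv2.imwrite('pics/scene11.png',im[:,:,::-1])
crop('scene','pics/scene11.png',255,185,60,60,10,'pics/e.png',1.3)"
```

```text
time: 17.73
position: [0.6418, -0.1709, 0.2544]
tool_rot: [0.815, -0.58, -0.002, -0.008]
wrist_force: [7.3, 7.6, -3.7]
grip_width: 0.0361
[ 0.6418 -0.1709  0.2544] [ 7.3389  7.6237 -3.7022] [ 0.9595 -1.305   0.3582]
time: 17.98
position: [0.6393, -0.1723, 0.2535]
tool_rot: [0.815, -0.579, -0.0, -0.01]
wrist_force: [17.1, 11.0, -4.5]
grip_width: 0.0359
[ 0.6393 -0.1723  0.2535] [17.1203 10.9516 -4.5337] [ 1.5514 -2.371   0.3932] [-0.324   0.2599  1.0281  0.0198  1.8483  2.4872]
```

View pics/e.png

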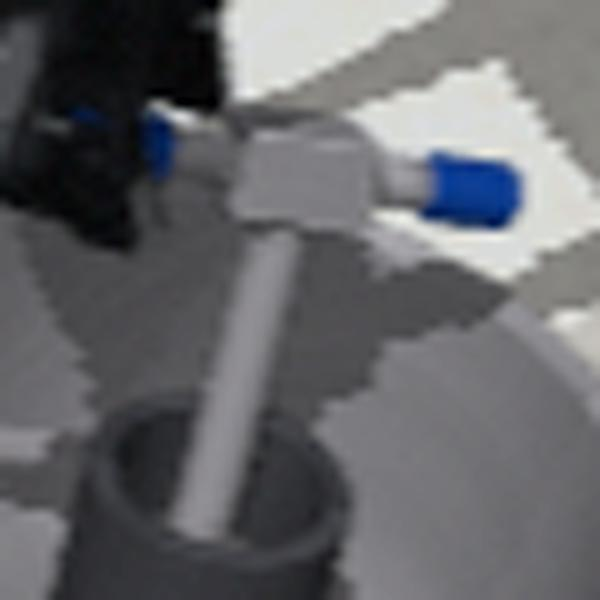

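The force doubled to about 20 N, possibly the stop. I'll check the angle against the picture.

```bash
cat > wf3.py <<'E'
from wfit import *
def fit(obs_end,obs_in,obs_top,sh,x,y,k,pic,out,p0):
    T=lambda p:(np.array(p,float)+.5)/k-.5+[x,y]
    o=T([obs_end,obs_in,obs_top]);sh=T(sh)
    def f(p):
        B,W=wr(0,p[0],p[1],p[2]);H=B+.15*W[:,2]
        u=proj("scene",np.array([H+.06*W[:,1],H-.036*W[:,1],H+.012*W[:,2]]))
        a,b=proj("scene",np.array([B+.06*W[:,2],B+.12*W[:,2]])); n=np.array([-(b-a)[1],(b-a)[0]]);n/=np.linalg.norm(n)
        return np.r_[(u-o).ravel(),(sh-a)@n]
    s=least_squares(f,p0); B,W=wr(0,*s.x);H=B+.15*W[:,2]
    print("phi",np.degrees(s.x[0]),"lean",s.x[1:],s.fun.round(2),"H",H,"y",W[:,1])
    crop("scene",pic,x,y,60,60,k,out,1.2,proj("scene",feats(B,W)))
if __name__=="__main__":
    fit((515,190),(160,145),(302,175),[(262,300),(208,500)],255,185,10,"pics/scene11.png","pics/g4.png",[.8,.1,0])
E
python3 wf3.py
```

```text
phi 52.91838585187603 lean [0.2412 0.129 ] [-1.    2.39  0.05  2.1   0.46 -3.51  0.08  0.35] H [ 0.6176 -0.1442  0.2321] y [-0.6563  0.5737 -0.49  ]
```

View pics/g4.png

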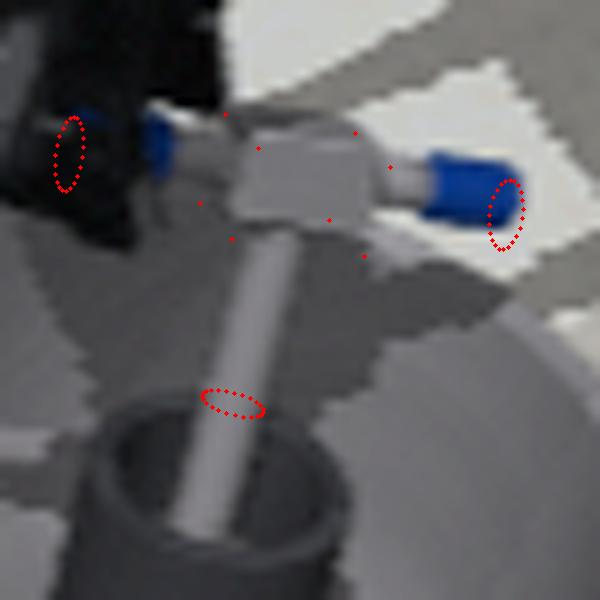

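```bash
sed -i 's/H+.012\*W\[:,2\]\]))\n//; s/H-.036\*W\[:,1\],H+.012\*W\[:,2\]/H-.036*W[:,1],H+.012*W[:,0]/' wf3.py; python3 wf3.py
```

```text
phi 49.32579173158988 lean [0.3383 0.1914] [-1.24  1.95 -0.06 -0.37  0.52  0.47  0.58  0.62] H [ 0.609  -0.1535  0.2204] y [-0.6105  0.6304 -0.4795]
```

View pics/g4.png

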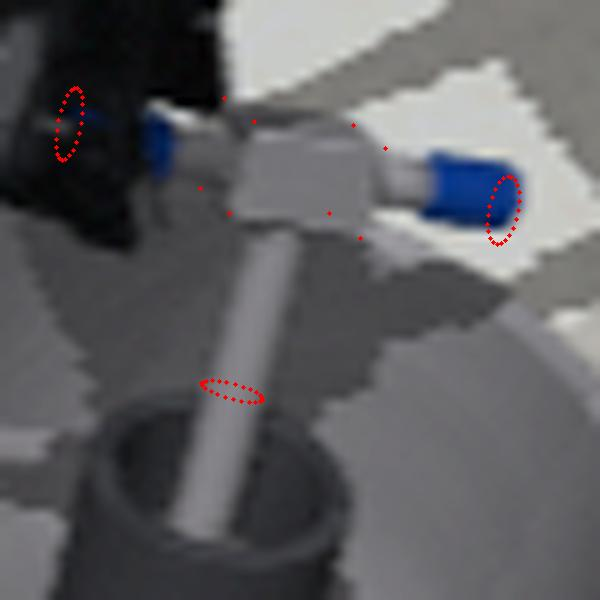

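```bash
cat > wf4.py <<'E'
from wfit import *
x,y,k=255,185,10
T=lambda p:(np.array(p,float)+.5)/k-.5+[x,y]
# silhouette: right end centre, right sleeve inner end centre, left bar inner/outer, face corners, shank line
ends=T([(515,190),(430,187)]); bar=T([(400,187),(190,152),(160,145)])
cor=T([(246,140),(366,140),(374,222),(236,216)]); sh=T([(282,240),(262,300),(208,500)])
def line(p,a,b):
    n=np.array([-(b-a)[1],(b-a)[0]]);n/=np.linalg.norm(n);return (p-a)@n
def f(p,full=False):
    B,W=wr(p[3],p[0],p[1],p[2]);v=np.load("cut.npy");M=(R.from_euler("z",v[2])*R.from_euler("y",-30,degrees=True)).as_matrix();B=B+M[:,0]*p[4]+M[:,1]*p[5]
    if full:return B,W
    H=B+.15*W[:,2]
    u=proj("scene",np.array([H+.06*W[:,1],H+.034*W[:,1]]))
    c=proj("scene",np.array([H+.012*W[:,0]+s*.018*W[:,1]+t*.012*W[:,2] for s,t in((-1,1),(1,1),(1,-1),(-1,-1))]))
    b1=proj("scene",np.array([H-.06*W[:,1],H+.06*W[:,1]]));s1=proj("scene",np.array([B+.06*W[:,2],B+.12*W[:,2]]))
    return np.r_[(u-ends).ravel(),(c-cor).ravel(),line(bar,*b1),line(sh,*s1),np.array([p[3],p[4],p[5]])/.003,np.array(p[1:3])/.1]
for p0 in([.8,.1,0,0,0,0],[.3,.1,0,0,0,0]):
    s=least_squares(f,p0,x_scale=[.1,.1,.1,.005,.005,.005],loss="soft_l1");print(np.degrees(s.x[0]),s.x[1:],s.cost);print(s.fun.round(1))
B,W=f(s.x,True);print("H",B+.15*W[:,2],W)
crop("scene","pics/scene11.png",x,y,60,60,k,"pics/g4.png",1.2,proj("scene",feats(B,W)))
E
python3 wf4.py
```

```text
49.61656280168412 [ 0.2182  0.1374  0.0047 -0.0032  0.0006] 8.377670020318218
[-0.   0.6 -0.8 -0.4  0.8 -1.1  2.4  0.8 -0.8  1.5 -0.6  0.4  0.7  0.1
 -0.2  0.5  0.1 -0.   1.6 -1.1  0.2  2.2  1.4]
49.61641336364195 [ 0.2182  0.1374  0.0047 -0.0032  0.0006] 8.377670023041343
[-0.   0.6 -0.8 -0.4  0.8 -1.1  2.4  0.8 -0.8  1.5 -0.6  0.4  0.7  0.1
 -0.2  0.5  0.1 -0.   1.6 -1.1  0.2  2.2  1.4]
H [ 0.6151 -0.145   0.2369] [[ 0.3731 -0.6506 -0.6615]
 [ 0.7675  0.617  -0.1739]
 [ 0.5213 -0.4428  0.7295]]
```

View pics/g4.png

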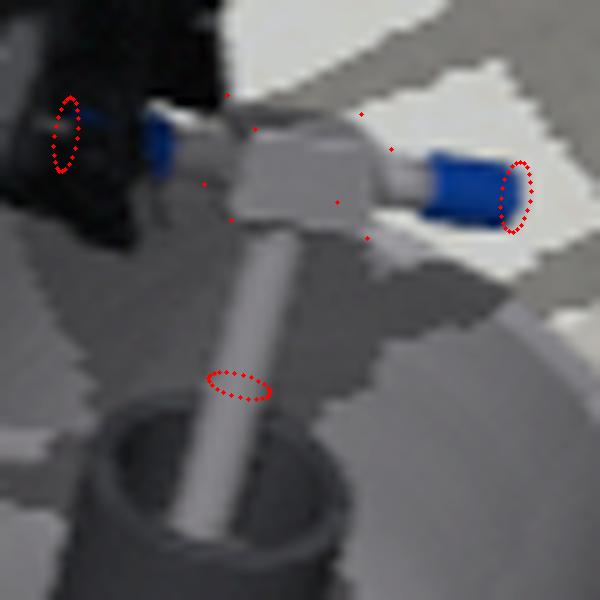

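φ ≈ 50°; at the stop, with the play taken up, it should be 48.4°. So it agrees. I'll push slightly more to be sure, then unload and look from clear.

```bash
python3 -m inch '[{"grip":3.6,"offset":[0.05,0.4,0],"spin":0},{"grip":3.6,"offset":[0.05,0.4,0],"spin":0},{"grip":3.6,"offset":[0.05,0.4,0],"spin":0}]'; python3 -c "
from h import *
s=arm.state();print(s['position'],s['wrist_force'],s['torque'])";  python3 -m inch '[{"grip":3.6,"offset":[0,-0.8,-0.2],"spin":0},{"grip":3.6,"offset":[0,-1.2,-1],"spin":0},{"grip":3.6,"offset":[0,-1.2,-5],"spin":-5},{"grip":8.5,"offset":[0,-1.2,-9],"spin":-10},{"grip":8.5,"offset":[-6,-1.2,-12],"spin":-20}]'; python3 -c "
from h import *
s=arm.state();print(s['position'],s['wrist_force'],s['torque'],s['q'])
for n in ('scene','top'):
    im=arm.grab_frame(n); cv2.imwrite(f'pics/{n}12.png',im[:,:,::-1])
crop('scene','pics/scene12.png',255,185,60,60,10,'pics/e.png',1.3)
crop('top','pics/top12.png',255,105,130,110,6,'pics/f.png',1.5)"
```

```text
time: 18.4
position: [0.6377, -0.1728, 0.253]
tool_rot: [0.816, -0.578, 0.001, -0.012]
wrist_force: [25.6, 12.4, -7.2]
grip_width: 0.036
[ 0.6377 -0.1728  0.253 ] [25.646  12.3933 -7.2171] [ 2.0052 -3.8177  0.3346]
time: 19.02
position: [0.6253, -0.1252, 0.3728]
tool_rot: [0.902, -0.432, -0.001, -0.005]
wrist_force: [0.5, 1.2, 0.3]
grip_width: 0.0709
[ 0.6253 -0.1252  0.3728] [0.5252 1.2467 0.2662] [-0.0173 -0.0044  0.0006] [-0.2563  0.272   0.7975  0.0121  2.0716  2.214 ]
```

View pics/e.png

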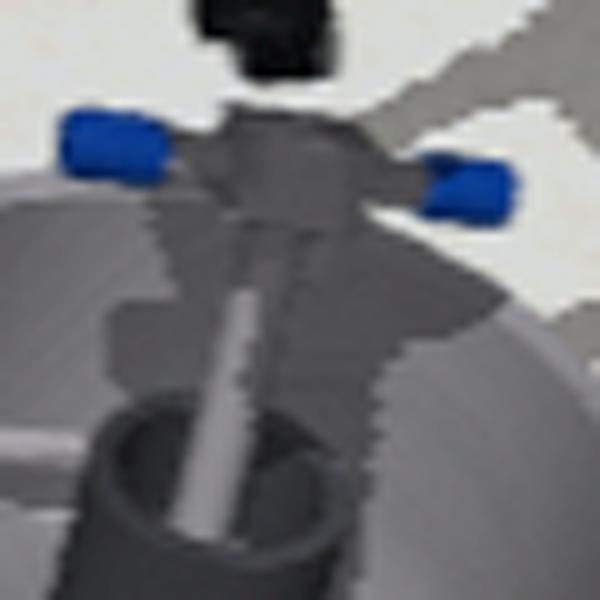

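View pics/f.png

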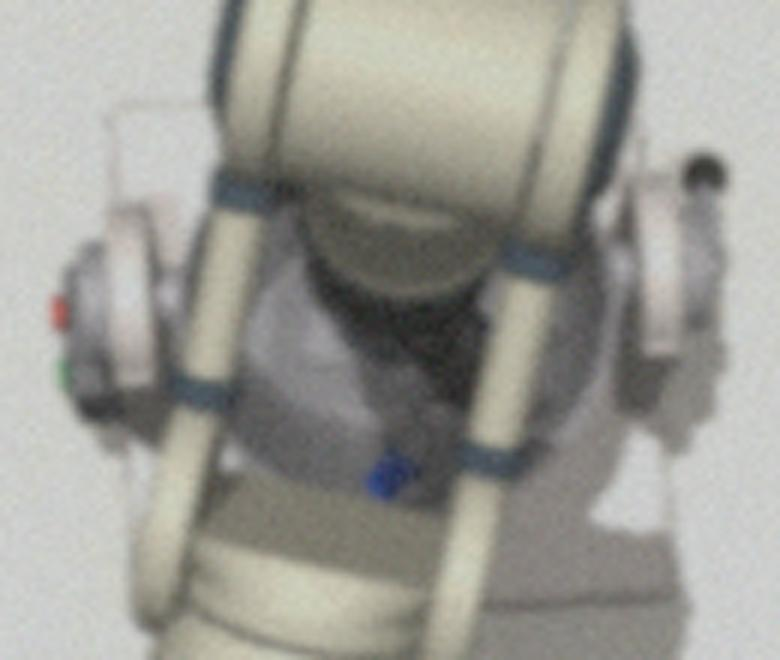

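It took 28 N for hardly any motion, so that is the stop. Now the unloaded pose, with sleeve ends at crop (62,140) and (515,192):

```bash
sed -e 's/^ends=.*/ends=T([(513,192),(66,142)]); bar=T([(400,187),(190,152)])/' -e 's/H+.034\*W\[:,1\]/H-.06*W[:,1]/' -e 's/^cor=.*sh=/cor=T([(246,140),(366,140),(374,222),(236,216)]); sh=/' -e 's/scene11/scene12/' -e 's/(c-cor).ravel()/.3*(c-cor).ravel()/' wf4.py > wf5.py; python3 wf5.py
```

```text
51.829144018729956 [ 0.2147  0.1267  0.0043 -0.0022  0.0001] 4.050291493893329
[-0.2  0.6  0.1 -0.1  0.3 -0.2  0.8  0.4 -0.2  0.6 -0.1  0.3  0.3 -0.5
  0.4  0.1  0.1  1.4 -0.7  0.   2.1  1.3]
51.82914923358711 [ 0.2147  0.1267  0.0043 -0.0022  0.0001] 4.050291493766162
[-0.2  0.6  0.1 -0.1  0.3 -0.2  0.8  0.4 -0.2  0.6 -0.1  0.3  0.3 -0.5
  0.4  0.1  0.1  1.4 -0.7  0.   2.1  1.3]
H [ 0.6164 -0.1438  0.2375] [[ 0.354  -0.6623 -0.6603]
 [ 0.7931  0.5868 -0.1634]
 [ 0.4957 -0.4658  0.733 ]]
```

View pics/g4.png

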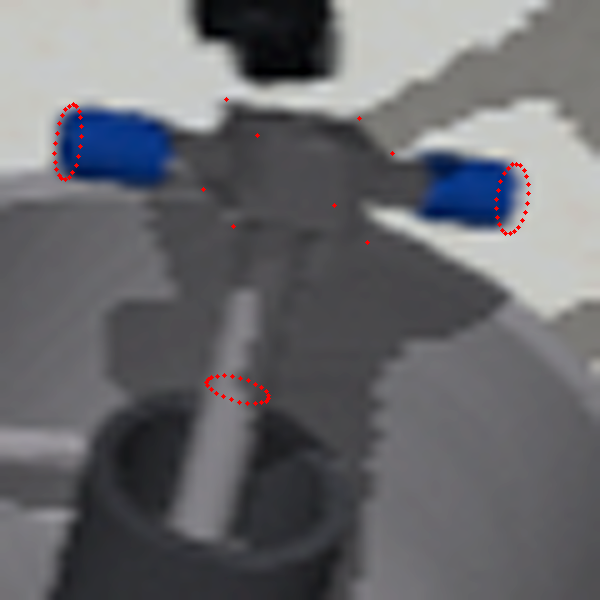

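The wrench leans about 14° in its play now. To make sure it's fully down with the nut tight, I'll grip the right-hand sleeve, at about (0.647,-0.170,0.258), straighten the wrench, press and turn again. That same grip can then lift it off the nut.

```bash
python3 go.py .647 -.170 .31 -2.296; python3 go.py .647 -.170 .255 -2.296|head -1
```

```text
off [5.37 1.56 6.96] pos [ 0.6242 -0.1192  0.3798] F [-0.5383  0.4486  1.0065] T [-0.026  -0.0159  0.0214] w 0.08414976789354989 t 19.125 q [-0.2489  0.2626  0.7957  0.0147  2.073   2.2153]
yaw_y -2.457068809560384
spin -9.228562999006423 alt 170.7714370009936
off [ 5.37  1.65 12.46] pos [ 0.6242 -0.1192  0.3798] F [-0.5383  0.4486  1.0065] T [-0.026  -0.0159  0.0214] w 0.08414976789354989 t 19.125 q [-0.2489  0.2626  0.7957  0.0147  2.073   2.2153]
```

```bash
python3 -m inch '[{"grip":5,"offset":[2.7,0.8,3.5],"spin":-9},{"grip":5,"offset":[5.4,1.6,7],"spin":-9},{"grip":5,"offset":[5.4,1.6,7],"spin":-9},{"grip":5,"offset":[5.4,1.6,7],"spin":-9}]';python3 go.py .647 -.170 .255 -2.296
```

```text
time: 19.62
position: [0.6465, -0.1737, 0.3029]
tool_rot: [0.933, -0.36, -0.0, -0.006]
wrist_force: [0.0, -0.3, 1.5]
grip_width: 0.0498
off [-0.19 -0.26  4.8 ] pos [ 0.6465 -0.1737  0.3029] F [ 0.0334 -0.3248  1.4878] T [-0.0124  0.0262 -0.0278] w 0.04975740810917496 t 19.625 q [-0.3193  0.3099  0.8802  0.0131  1.9509  1.9939]
yaw_y -2.3083678593999792
spin -0.7086261452300234 alt 179.29137385476997
```

```bash
python3 -m inch '[{"grip":5,"offset":[-0.2,-0.2,2.5],"spin":0},{"grip":5,"offset":[-0.2,-0.2,4.7],"spin":0},{"grip":5,"offset":[-0.2,-0.2,4.7],"spin":0},{"grip":0,"offset":[-0.2,-0.2,4.7],"spin":0},{"grip":0,"offset":[-0.2,-0.2,4.7],"spin":0},{"grip":0,"offset":[-0.2,-0.2,4.7],"spin":0}]';python3 go.py .6766 -.1532 .267;python3 -c "
from h import *
im=arm.grab_frame('scene'); cv2.imwrite('pics/scene13.png',im[:,:,::-1])
crop('scene','pics/scene13.png',245,175,70,70,8,'pics/e.png',1.3)"
```

```text
time: 20.38
position: [0.6468, -0.1704, 0.2574]
tool_rot: [0.933, -0.36, 0.001, -0.006]
wrist_force: [-2.7, -1.2, 5.7]
grip_width: 0.016
off [ 1.05 -3.29 -0.93] pos [ 0.6468 -0.1704  0.2574] F [-2.6631 -1.1656  5.6898] T [-0.1623  0.3548  0.3276] w 0.01596165044565525 t 20.375 q [-0.3143  0.2835  0.9932  0.0124  1.8619  1.997 ]
yaw_y -2.3076427108562854
```

View pics/e.png

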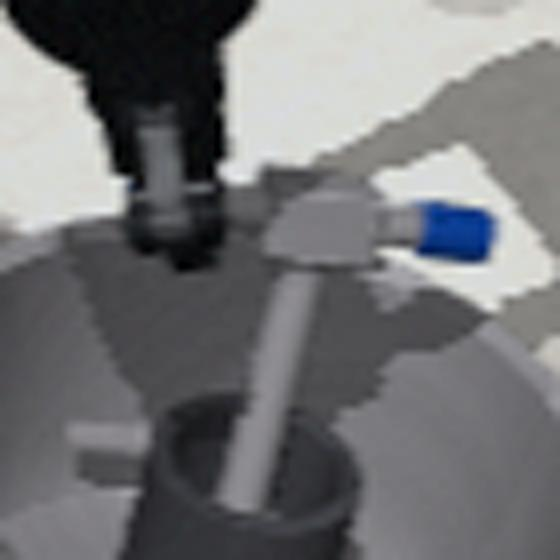

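```bash
python3 -m inch '[{"grip":0,"offset":[0.3,-0.9,-0.25],"spin":0},{"grip":0,"offset":[0.6,-1.8,-0.5],"spin":0},{"grip":0,"offset":[0.8,-2.5,-0.6],"spin":0},{"grip":0,"offset":[0.8,-2.5,-0.6],"spin":0}]';python3 go.py .6766 -.1532 .267;python3 -c "
from h import *
im=arm.grab_frame('scene'); cv2.imwrite('pics/scene14.png',im[:,:,::-1])
crop('scene','pics/scene14.png',245,175,70,70,8,'pics/e.png',1.3)"
```

```text
time: 20.92
position: [0.668, -0.1583, 0.2661]
tool_rot: [0.933, -0.361, 0.001, -0.005]
wrist_force: [-10.4, -3.3, 15.5]
grip_width: 0.016
off [ 0.29 -0.95 -0.09] pos [ 0.668  -0.1583  0.2661] F [-10.3787  -3.3478  15.4574] T [-0.6128  2.2786  0.2489] w 0.01603019975045056 t 20.925 q [-0.2867  0.3397  0.9102  0.01    1.8892  2.0258]
yaw_y -2.3093653087582426
```

View pics/e.png

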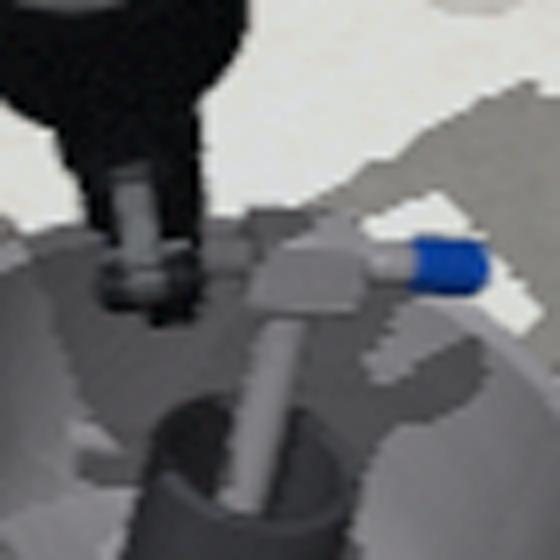

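The force now lies along the bore, so the socket is pressing on its seat. The jaws hold the bar at azimuth -0.739, which gives φ ≈ 48.5° against 48.4° predicted for the stop. A last firm clockwise nudge, held briefly.

```bash
python3 -m inch '[{"grip":0,"offset":[0.1,0.2,0.1],"spin":3},{"grip":0,"offset":[0.1,0.4,0.1],"spin":5},{"grip":0,"offset":[0.1,0.4,0.1],"spin":5},{"grip":0,"offset":[0.1,0.4,0.1],"spin":5}]';python3 go.py .6766 -.1532 .267
```

```text
time: 21.48
position: [0.666, -0.1607, 0.2646]
tool_rot: [0.916, -0.4, 0.0, -0.006]
wrist_force: [-10.1, 0.8, 14.0]
grip_width: 0.0161
off [ 0.17 -1.29 -0.23] pos [ 0.666  -0.1607  0.2646] F [-10.0675   0.7668  13.9608] T [0.0592 2.1733 0.6921] w 0.01608109498883565 t 21.475 q [-0.2919  0.3357  0.9177  0.0121  1.8868  2.1065]
yaw_y -2.394662063769446
```

Tight: turning 5° further only made the bar slip in the jaws, with the torque rising. Next I lift 28 mm along the bore, off the nut, and swing the bar back to φ = 90°, where the socket can't drop on the nut again and the block can be gripped level.

```bash
cat > arc2.py <<'E'
from h import *
s=arm.state();M=R.from_quat(s["tool_rot"]).as_matrix();p=s["position"];print(p,s["wrist_force"],s["torque"],s["grip_width"])
import sys
lift=float(sys.argv[1]);lean=float(sys.argv[2]) # lean: extra toward -x at H (m)
b=np.array([-.4992,-.0286,.866]);e1=np.array([.8646,.0495,.5]);e2=np.array([-.0572,.9984,0]);seat=np.array([.7195,-.1192,.1249])
print("b tool",M.T@b)
H=seat+(.15+lift)*b-lean*e1
for f in(48,54,60,66,72,78,84,90,94):
    a=np.radians(f);d=np.sin(a)*e1-np.cos(a)*e2;X=H+.047*d-[0,0,.005]
    yaw=np.arctan2(d[1],d[0])-np.pi/2;y0=np.arctan2(M[1,1],M[0,1])
    print(f,X,(M.T@(X-p)*100).round(2),"spin",round(-np.degrees((yaw-y0+np.pi)%(2*np.pi)-np.pi),1))
E
python3 arc2.py .028 .008
```

```text
[ 0.666  -0.1607  0.2646] [-10.0675   0.7668  13.9608] [0.0592 2.1733 0.6921] 0.01608109498883565
b tool [-0.3222  0.3765 -0.8686]
48 [ 0.6557 -0.1544  0.2875] [-1.17  0.3  -2.29] spin -4.4
54 [ 0.6582 -0.1504  0.2891] [-1.3  -0.16 -2.44] spin -10.5
60 [ 0.6603 -0.1461  0.2904] [-1.47 -0.6  -2.57] spin -16.8
66 [ 0.6619 -0.1416  0.2915] [-1.68 -1.03 -2.67] spin -23.3
72 [ 0.6632 -0.137   0.2924] [-1.94 -1.44 -2.76] spin -29.9
78 [ 0.664  -0.1322  0.293 ] [-2.24 -1.83 -2.81] spin -36.7
84 [ 0.6644 -0.1273  0.2934] [-2.57 -2.19 -2.85] spin -43.6
90 [ 0.6644 -0.1224  0.2935] [-2.94 -2.52 -2.86] spin -50.5
94 [ 0.6641 -0.1191  0.2935] [-3.19 -2.72 -2.85] spin -55.1
```

```bash
python3 -m inch '[{"grip":0,"offset":[-0.2,0.2,-0.5],"spin":-1},{"grip":0,"offset":[-0.45,0.5,-1.2],"spin":-2},{"grip":0,"offset":[-0.75,0.6,-1.9],"spin":-3},{"grip":0,"offset":[-1.1,0.5,-2.5],"spin":-4},{"grip":0,"offset":[-1.15,0.4,-2.7],"spin":-4.4}]';python3 arc2.py .028 .008;python3 -c "
from h import *
im=arm.grab_frame('scene'); cv2.imwrite('pics/scene15.png',im[:,:,::-1])
crop('scene','pics/scene15.png',245,165,80,80,8,'pics/e.png',1.3)"
```

```text
time: 22.1
position: [0.6566, -0.1557, 0.2881]
tool_rot: [0.931, -0.365, 0.0, -0.006]
wrist_force: [-1.6, -0.6, -6.8]
grip_width: 0.016
[ 0.6566 -0.1557  0.2881] [-1.6137 -0.6341 -6.7695] [-0.3075  0.5338  0.0615] 0.016034925325694383
b tool [-0.3496  0.3509 -0.8687]
48 [ 0.6557 -0.1544  0.2875] [-0.16 -0.04  0.05] spin -0.0
54 [ 0.6582 -0.1504  0.2891] [-0.25 -0.5  -0.09] spin -6.1
60 [ 0.6603 -0.1461  0.2904] [-0.38 -0.95 -0.22] spin -12.4
66 [ 0.6619 -0.1416  0.2915] [-0.57 -1.4  -0.33] spin -18.9
72 [ 0.6632 -0.137   0.2924] [-0.79 -1.82 -0.41] spin -25.6
78 [ 0.664  -0.1322  0.293 ] [-1.06 -2.23 -0.47] spin -32.3
84 [ 0.6644 -0.1273  0.2934] [-1.36 -2.62 -0.5 ] spin -39.2
90 [ 0.6644 -0.1224  0.2935] [-1.7  -2.98 -0.51] spin -46.1
94 [ 0.6641 -0.1191  0.2935] [-1.94 -3.2  -0.5 ] spin -50.7
```

View pics/e.png

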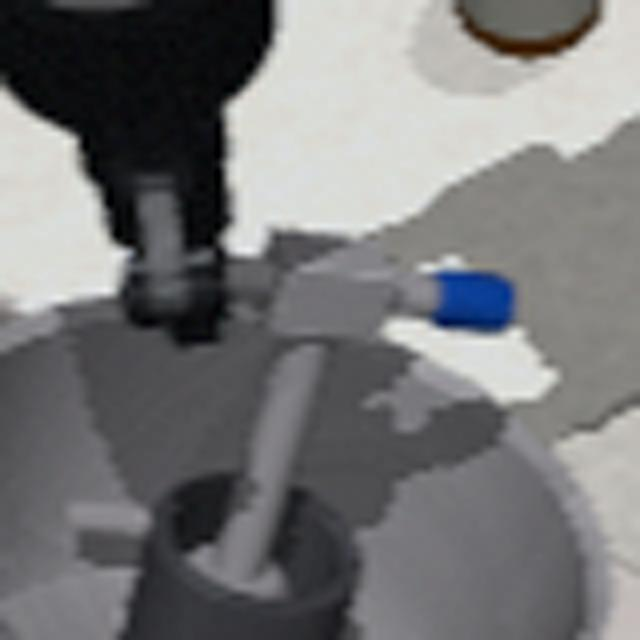

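It's off the nut: the top of the socket shows in the bore at crop (240,570), and the force is just the weight. Swinging to φ = 90°.

```bash
python3 -m inch '[{"grip":0,"offset":[-0.25,-0.5,-0.1],"spin":-6},{"grip":0,"offset":[-0.4,-0.95,-0.2],"spin":-12.4},{"grip":0,"offset":[-0.57,-1.4,-0.3],"spin":-19},{"grip":0,"offset":[-0.8,-1.8,-0.4],"spin":-25.6},{"grip":0,"offset":[-1.06,-2.2,-0.45],"spin":-32},{"grip":0,"offset":[-1.36,-2.6,-0.5],"spin":-39},{"grip":0,"offset":[-1.7,-3,-0.5],"spin":-46},{"grip":0,"offset":[-1.7,-3,-0.5],"spin":-46}]';python3 arc2.py .028 .008;python3 -c "
from h import *
im=arm.grab_frame('scene'); cv2.imwrite('pics/scene16.png',im[:,:,::-1])
crop('scene','pics/scene16.png',245,165,80,80,8,'pics/e.png',1.3)"
```

```text
time: 23.15
position: [0.6651, -0.1226, 0.2946]
tool_rot: [1.0, 0.027, 0.004, -0.005]
wrist_force: [-1.1, -2.3, 2.7]
grip_width: 0.0158
[ 0.6651 -0.1226  0.2946] [-1.0899 -2.3329  2.6603] [-0.7335 -0.0834 -0.0505] 0.01576288892783758
b tool [-0.4924 -0.006  -0.8703]
48 [ 0.6557 -0.1544  0.2875] [-1.12  3.12  0.67] spin 45.9
54 [ 0.6582 -0.1504  0.2891] [-0.85  2.74  0.52] spin 39.8
60 [ 0.6603 -0.1461  0.2904] [-0.62  2.32  0.39] spin 33.5
66 [ 0.6619 -0.1416  0.2915] [-0.42  1.88  0.29] spin 27.0
72 [ 0.6632 -0.137   0.2924] [-0.27  1.42  0.2 ] spin 20.3
78 [ 0.664  -0.1322  0.293 ] [-0.16  0.95  0.14] spin 13.6
84 [ 0.6644 -0.1273  0.2934] [-0.1   0.46  0.11] spin 6.7
90 [ 0.6644 -0.1224  0.2935] [-0.08 -0.03  0.1 ] spin -0.2
94 [ 0.6641 -0.1191  0.2935] [-0.09 -0.36  0.11] spin -4.8
```

View pics/e.png

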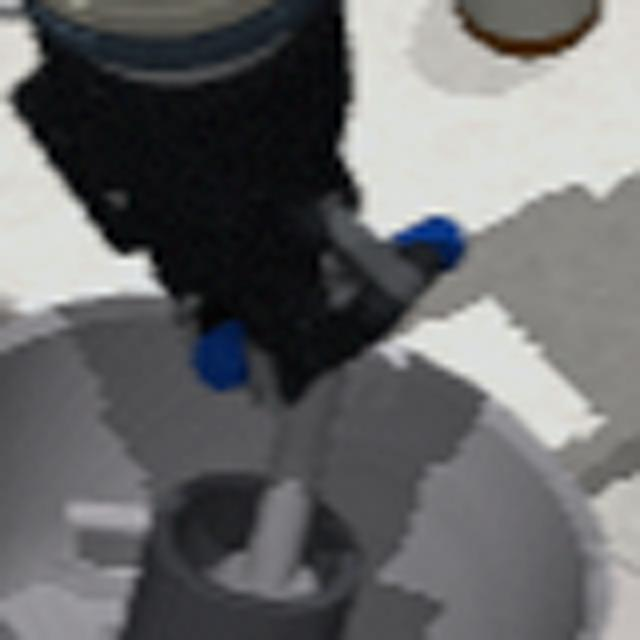

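φ ≈ 90° now, with both sleeves in line. I won't release. The sleeve grip leaves only the pivot about the level jaw axis free, so I can draw the wrench straight out along the bore with it.

```bash
python3 -m inch '[{"grip":0,"offset":[-1,0,-1.75],"spin":0},{"grip":0,"offset":[-2,0,-3.5],"spin":0},{"grip":0,"offset":[-3,0,-5.25],"spin":0},{"grip":0,"offset":[-4,0,-7],"spin":0},{"grip":0,"offset":[-4.3,0,-9.5],"spin":0},{"grip":0,"offset":[-4.3,0,-9.5],"spin":0}]';python3 -c "
from h import *
s=arm.state();print(s['position'],s['wrist_force'],s['torque'],s['grip_width'],s['q'])
for n in ('scene','top'):
    im=arm.grab_frame(n); cv2.imwrite(f'pics/{n}17.png',im[:,:,::-1])
crop('scene','pics/scene17.png',225,105,120,140,5,'pics/e.png',1.3)"
```

```text
time: 23.95
position: [0.6207, -0.1249, 0.3911]
tool_rot: [1.0, 0.028, 0.004, -0.005]
wrist_force: [0.7, -0.9, -4.2]
grip_width: 0.0157
[ 0.6207 -0.1249  0.3911] [ 0.6625 -0.9091 -4.1845] [-0.0366 -0.0865  0.026 ] 0.015709337735112135 [-0.259   0.2728  0.7623  0.015   2.1009  1.2636]
```

View pics/e.png

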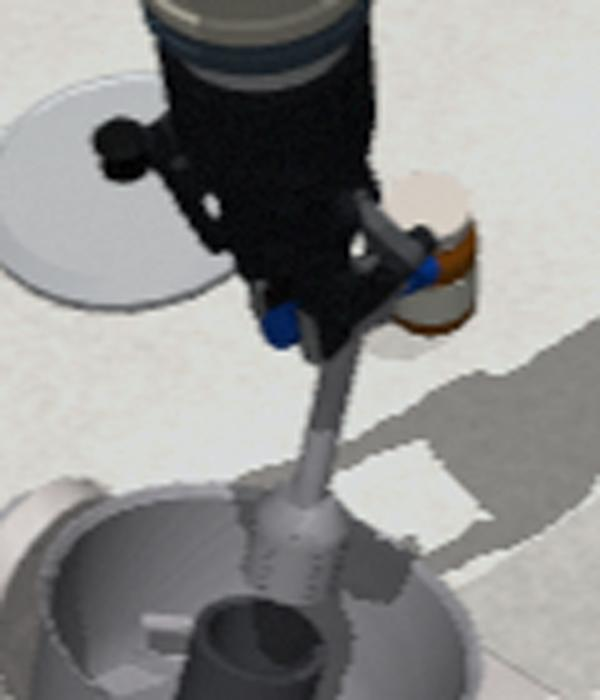

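The wrench is clear of the machine. Measuring its tilt with the sleeve-grip model.

```bash
cat > ov2.py <<'E'
from h import *
import sys
a=sys.argv; x,y,w,h,k=[int(v) for v in a[2:7]]; th=np.radians(float(a[7])); r=float(a[8])
roll=np.radians(float(a[10])) if len(a)>10 else 0
s=arm.state();M=R.from_quat(s["tool_rot"]).as_matrix();S=s["position"]-.005*M[:,2]
zw=-np.sin(th)*M[:,0]-np.cos(th)*M[:,2]; yw=np.cos(th)*M[:,0]-np.sin(th)*M[:,2]
zw=R.from_rotvec(roll*yw).apply(zw); xw=np.cross(yw,zw);H=S-r*yw; B=H-.15*zw
t=np.linspace(0,2*np.pi,40)
C=lambda q,z:B+z*zw+q*(np.outer(np.cos(t),xw)+np.outer(np.sin(t),yw))
pts=np.r_[C(.0225,0),C(.0225,.025),C(.008,.06),C(.008,.1),H+np.outer(np.linspace(-.06,.06,9),yw)]
print("B",B,"H",H)
crop("scene",a[1],x,y,w,h,k,a[9],1.3,proj("scene",pts))
E
python3 ov2.py pics/scene17.png 225 105 120 140 5 30 .047 pics/g1.png;python3 ov2.py pics/scene17.png 225 105 120 140 5 26 .047 pics/g2.png
```

```text
B [ 0.6559 -0.1213  0.2388] H [ 0.5806 -0.127   0.3684]
B [ 0.6451 -0.1218  0.2368] H [ 0.579  -0.1271  0.3713]
```

View pics/g1.png

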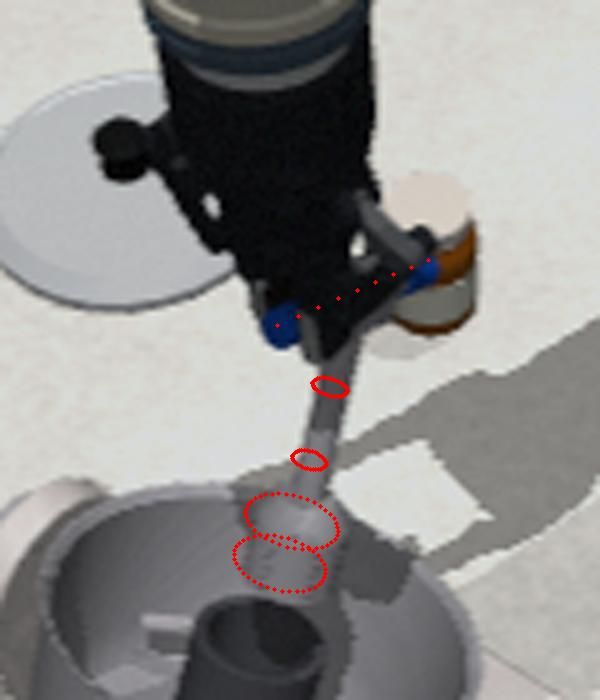

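Tilt is about 27°. Now carry it over the stand, keeping the tilt plane along world x, with the socket above the cup.

```bash
python3 go.py .480 .294 .30
```

```text
off [-11.8  -42.51   9.17] pos [ 0.6211 -0.125   0.3871] F [-0.1758 -0.9373 -4.6455] T [ 0.0293 -0.032   0.0629] w 0.01565046173296174 t 24.05 q [-0.2588  0.2751  0.7671  0.0147  2.0991  1.2637]
yaw_y -1.5150258894729836
```

```bash
python3 -m inch '[{"grip":0,"offset":[-1.5,-2.5,0],"spin":0},{"grip":0,"offset":[-3.5,-7,0],"spin":0},{"grip":0,"offset":[-5,-12,0],"spin":0},{"grip":0,"offset":[-6.5,-17,0],"spin":0},{"grip":0,"offset":[-8,-22,1],"spin":0},{"grip":0,"offset":[-9.5,-27,2.5],"spin":0},{"grip":0,"offset":[-10.5,-32,4],"spin":0},{"grip":0,"offset":[-11.3,-37,6],"spin":0},{"grip":0,"offset":[-11.8,-40.5,8],"spin":0},{"grip":0,"offset":[-11.8,-42.5,9],"spin":0},{"grip":0,"offset":[-11.8,-42.5,9],"spin":0},{"grip":0,"offset":[-11.8,-42.5,9],"spin":0}]';python3 go.py .480 .294 .30;python3 -c "
from h import *
for n in ('scene','top'):
    im=arm.grab_frame(n); cv2.imwrite(f'pics/{n}18.png',im[:,:,::-1])"; python3 ov2.py pics/scene18.png 390 170 120 150 5 27 .047 pics/g1.png
```

```text
time: 25.55
position: [0.4806, 0.2927, 0.3019]
tool_rot: [1.0, 0.027, 0.002, -0.006]
wrist_force: [1.3, -0.5, -4.3]
grip_width: 0.0155
off [-0.06 -0.13  0.19] pos [0.4806 0.2927 0.3019] F [ 1.2689 -0.4743 -4.2663] T [-0.0858 -0.0846 -0.017 ] w 0.015468787822361278 t 25.55 q [0.4817 0.0016 1.2222 0.0088 1.9092 2.0012]
yaw_y -1.516432973311706
B [0.5077 0.2958 0.1527] H [0.4391 0.2905 0.286 ]
```

View pics/g1.png

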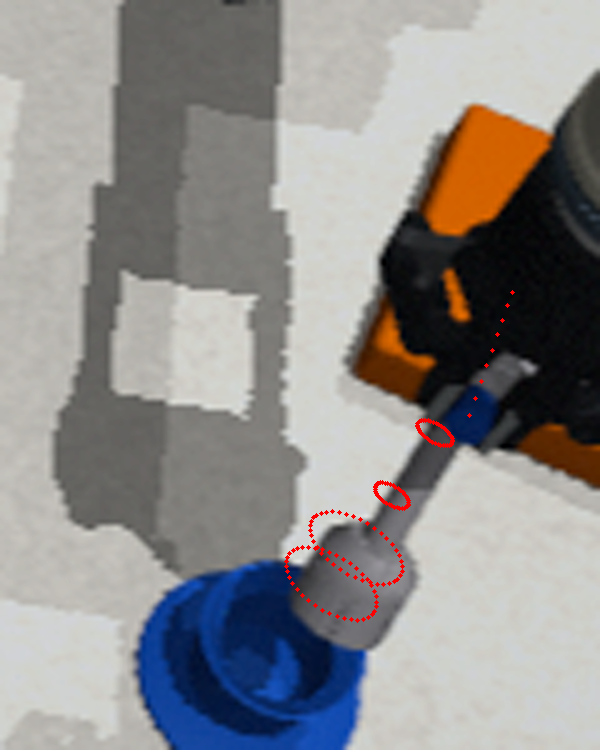

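```bash
cat > tf.py <<'E'
from h import *
from scipy.optimize import least_squares
import sys,json
# args: x y k  bottom(x,y) barreltop(x,y) shank1 shank2 end
a=json.loads(sys.argv[1]);x,y,k=a["o"];T=lambda p:(np.array(p,float)+.5)/k-.5+[x,y]
s=arm.state();M=R.from_quat(s["tool_rot"]).as_matrix();S=s["position"]-.005*M[:,2]
def geo(p):
    th,roll,r=p
    zw=-np.sin(th)*M[:,0]-np.cos(th)*M[:,2]; yw=np.cos(th)*M[:,0]-np.sin(th)*M[:,2]
    zw=R.from_rotvec(roll*yw).apply(zw);H=S-r*yw;return H-.15*zw,H,zw,yw
def f(p):
    B,H,zw,yw=geo(p); q=proj("scene",np.array([B,B+.08*zw,B+.12*zw]))
    d=q[2]-q[1];n=np.array([-d[1],d[0]])/np.linalg.norm(d)
    sh=T(a["sh"]); res=[*(q[0]-T(a["b"])),*((sh-q[1])@n),(p[2]-.047)/.004]
    return np.array(res)
v=least_squares(f,[.5,0,.047]);B,H,zw,yw=geo(v.x)
print("tilt",np.degrees(v.x[0]),"roll",np.degrees(v.x[1]),"r",v.x[2],v.fun.round(2),"B",B,"B-TCP",B-s["position"],"zw",zw,"TCP",s["position"])
E
python3 tf.py '{"o":[390,170,5],"b":[333,618],"sh":[[400,515],[448,430]]}'
```

```text
tilt 33.63044992330592 roll 3.467010739266974 r 0.046377051140033584 [ 0.55  0.29  0.77  0.65 -0.16] B [0.5252 0.3058 0.1575] B-TCP [ 0.0444  0.0132 -0.145 ] zw [-0.5526 -0.1002  0.8274] TCP [0.4808 0.2926 0.3025]
```

Tilt 33.6°, roll 3.5°; the socket end is at (0.525,0.306), so I shift it over the cup's centre and lower it 15 mm inside, watching the force.

```bash
python3 go.py .4636 .2838 .20
```

```text
off [-1.82  0.91 10.23] pos [0.4808 0.2926 0.3025] F [ 0.4727 -1.2782 -4.5817] T [-0.0671 -0.0439  0.0187] w 0.01591178127972085 t 25.65 q [0.4812 0.001  1.2218 0.0092 1.909  2.0013]
yaw_y -1.5170239625003263
```

```bash
python3 -m inch '[{"grip":0,"offset":[-1,0.5,1],"spin":0},{"grip":0,"offset":[-1.8,0.9,3],"spin":0},{"grip":0,"offset":[-1.8,0.9,5.5],"spin":0},{"grip":0,"offset":[-1.8,0.9,7.5],"spin":0},{"grip":0,"offset":[-1.8,0.9,7.5],"spin":0}]';python3 go.py .4636 .2838 .20;python3 -c "
from h import *
for n in ('scene',):
    im=arm.grab_frame(n); cv2.imwrite(f'pics/{n}19.png',im[:,:,::-1])
crop('scene','pics/scene19.png',390,200,120,120,6,'pics/e.png',1.3)"
```

```text
time: 26.28
position: [0.4627, 0.2833, 0.225]
tool_rot: [1.0, 0.027, 0.001, -0.005]
wrist_force: [-0.7, -0.1, -4.8]
grip_width: 0.0154
off [ 0.08 -0.02  2.5 ] pos [0.4627 0.2833 0.225 ] F [-0.7365 -0.1311 -4.7905] T [ 0.0312  0.068  -0.0295] w 0.015394019959595134 t 26.275 q [ 0.4814 -0.0721  1.4307  0.0091  1.7774  2.0001]
yaw_y -1.5168888408823562
```

View pics/e.png

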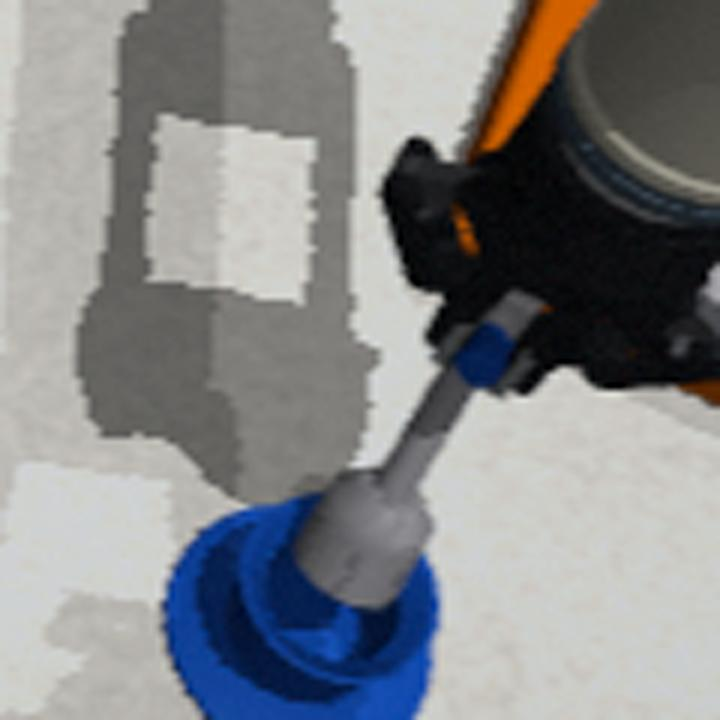

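```bash
python3 tf.py '{"o":[390,200,6],"b":[340,572],"sh":[[402,485],[444,405]]}'
python3 - <<'E'
from h import *
print((proj("scene",[[.505,.297,.07],[.505,.297,.08],[.515,.31,.08]])-[390,200]+.5)*6)
E
```

```text
tilt 33.43819512577807 roll 3.2303295930349605 r 0.04663327254684958 [ 0.76  0.41  0.98  0.51 -0.09] B [0.5066 0.2962 0.0812] B-TCP [ 0.0435  0.0125 -0.1454] zw [-0.5488 -0.0957  0.8305] TCP [0.4631 0.2837 0.2266]
[[340.6891 581.4583]
 [347.6965 574.0313]
 [364.384  610.7515]]
```

The socket end is over the cup's centre: B = (0.507,0.296,0.081). Lower 3 cm, then bring the handle upright by moving +x.

```bash
python3 -m inch '[{"grip":0,"offset":[0,0,1.5],"spin":0},{"grip":0,"offset":[0,0,3],"spin":0},{"grip":0,"offset":[0,0,3],"spin":0}]';python3 go.py .4636 .2838 .20; python3 -m inch '[{"grip":0,"offset":[0.8,0,0],"spin":0},{"grip":0,"offset":[1.6,0,0],"spin":0},{"grip":0,"offset":[2.4,-0.1,0],"spin":0},{"grip":0,"offset":[2.4,-0.1,0],"spin":0}]';python3 go.py .4636 .2838 .20;python3 -m inch '[{"grip":0,"offset":[0.8,-0.1,0],"spin":0},{"grip":0,"offset":[1.6,-0.1,0],"spin":0},{"grip":0,"offset":[2.4,-0.2,0],"spin":0},{"grip":0,"offset":[2.4,-0.2,0],"spin":0}]';python3 go.py .4636 .2838 .20;python3 -c "
from h import *
for n in ('scene',):
    im=arm.grab_frame(n); cv2.imwrite(f'pics/{n}20.png',im[:,:,::-1])
crop('scene','pics/scene20.png',390,200,120,120,6,'pics/e.png',1.3)"
```

```text
time: 26.7
position: [0.4632, 0.2848, 0.1952]
tool_rot: [1.0, 0.028, 0.002, -0.006]
wrist_force: [2.9, -0.0, -4.4]
grip_width: 0.0159
off [ 0.03  0.09 -0.49] pos [0.4632 0.2848 0.1952] F [ 2.9141 -0.0073 -4.361 ] T [ 0.1131 -0.8628 -0.0051] w 0.015856841693891014 t 26.7 q [ 0.4833 -0.0723  1.4837  0.0089  1.7221  2.0003]
yaw_y -1.5155972138345377
time: 27.2
position: [0.4868, 0.2878, 0.1995]
tool_rot: [1.0, 0.028, 0.002, -0.007]
wrist_force: [-8.7, -0.1, 7.6]
grip_width: 0.016
off [-2.33  0.27 -0.07] pos [0.4868 0.2878 0.1995] F [-8.7061 -0.1102  7.642 ] T [-0.0369  1.5892  0.0617] w 0.016022871765045337 t 27.2 q [ 0.4674 -0.0148  1.4202  0.0113  1.7272  1.9839]
yaw_y -1.5146637741742917
time: 27.7
position: [0.5108, 0.2906, 0.1957]
tool_rot: [1.0, 0.028, 0.001, -0.006]
wrist_force: [-3.8, 0.3, -2.6]
grip_width: 0.0154
off [-4.75  0.41 -0.44] pos [0.5108 0.2906 0.1957] F [-3.7983  0.31   -2.5516] T [0.1305 1.0156 0.0576] w 0.01542066631604098 t 27.7 q [0.4538 0.0477 1.3636 0.0101 1.7244 1.9709]
yaw_y -1.5154538882685984
```

View pics/e.png

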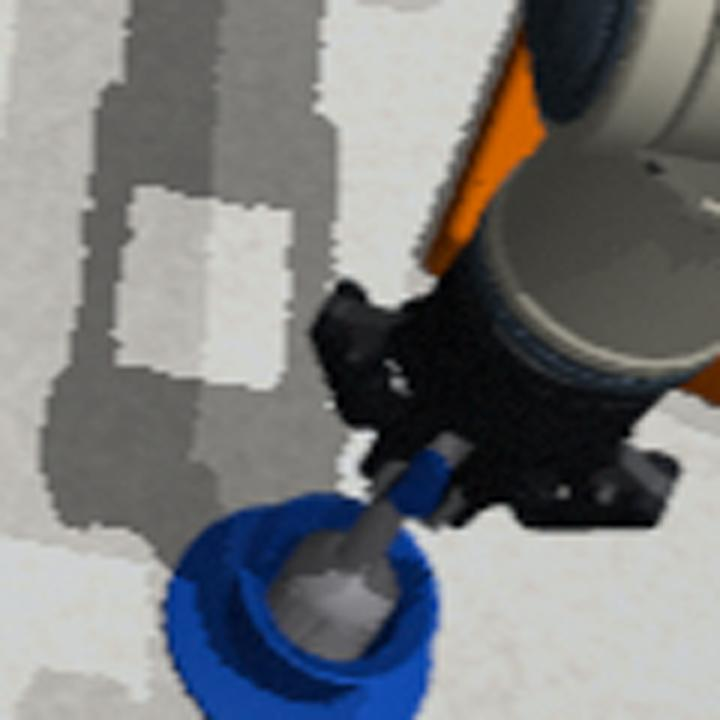

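```bash
python3 -m inch '[{"grip":0,"offset":[0.8,-0.1,0.3],"spin":0},{"grip":0,"offset":[1.6,-0.2,0.6],"spin":0},{"grip":0,"offset":[2.4,-0.3,1],"spin":0},{"grip":0,"offset":[2.4,-0.3,1],"spin":0}]';python3 go.py .556 .297 .165;python3 -m inch '[{"grip":0,"offset":[0.7,-0.1,0.3],"spin":0},{"grip":0,"offset":[1.4,-0.2,0.6],"spin":0},{"grip":0,"offset":[2,-0.2,1],"spin":0},{"grip":0,"offset":[2,-0.2,1],"spin":0}]';python3 go.py .556 .297 .165;python3 -c "
from h import *
for n in ('scene',):
    im=arm.grab_frame(n); cv2.imwrite(f'pics/{n}21.png',im[:,:,::-1])
crop('scene','pics/scene21.png',390,200,120,120,6,'pics/e.png',1.3)"
```

```text
time: 28.25
position: [0.535, 0.2948, 0.1853]
tool_rot: [1.0, 0.027, 0.001, -0.006]
wrist_force: [-2.6, -0.7, -6.2]
grip_width: 0.0158
off [ 2.1  -0.08  2.04] pos [0.535  0.2948 0.1853] F [-2.61   -0.6576 -6.2107] T [-0.0382  0.7765  0.0067] w 0.01581660569093071 t 28.25 q [0.443  0.1102 1.3161 0.0094 1.7086 1.9601]
yaw_y -1.515819280616599
time: 28.75
position: [0.5547, 0.2982, 0.1759]
tool_rot: [1.0, 0.028, 0.001, -0.006]
wrist_force: [-4.4, -0.7, -4.3]
grip_width: 0.0159
off [0.12 0.14 1.09] pos [0.5547 0.2982 0.1759] F [-4.3622 -0.7131 -4.337 ] T [0.0039 1.0003 0.0352] w 0.015876628959422365 t 28.75 q [0.4342 0.1618 1.2766 0.0098 1.6963 1.951 ]
yaw_y -1.5155928683038373
```

View pics/e.png

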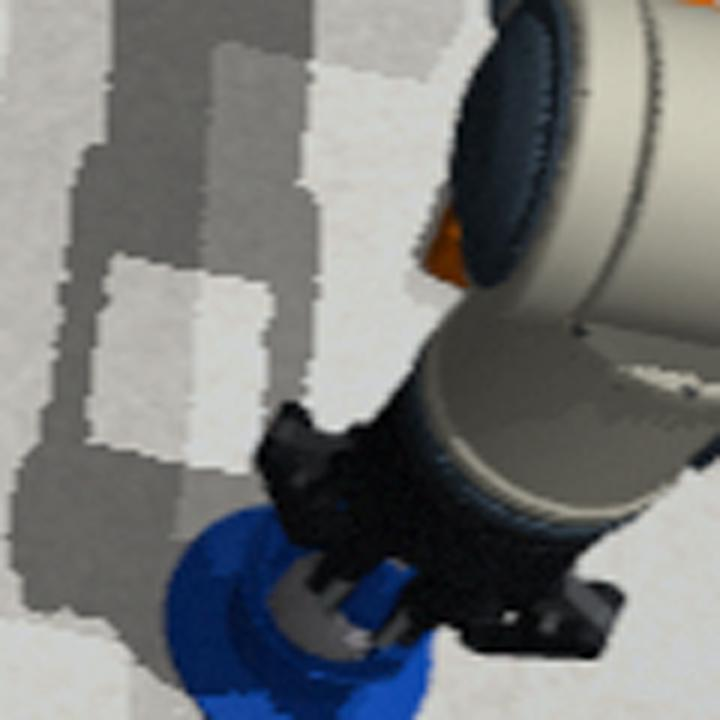

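It's nearly upright in the cup. Recentring a little and lowering to the floor.

```bash
python3 -m inch '[{"grip":0,"offset":[0.2,0,0.5],"spin":0},{"grip":0,"offset":[0.1,0,1.1],"spin":0},{"grip":0,"offset":[-0.2,0,1.7],"spin":0},{"grip":0,"offset":[-0.3,0,2],"spin":0},{"grip":0,"offset":[-0.3,0,2],"spin":0}]';python3 go.py .552 .299 .153
```

```text
time: 29.42
position: [0.5533, 0.2985, 0.1595]
tool_rot: [1.0, 0.027, 0.005, -0.007]
wrist_force: [0.8, -0.2, 4.1]
grip_width: 0.016
off [-0.13 -0.05  0.65] pos [0.5533 0.2985 0.1595] F [ 0.7974 -0.2015  4.119 ] T [-0.093  -0.068   0.0322] w 0.01600532826714481 t 29.425 q [0.4362 0.1543 1.314  0.0085 1.6585 1.9529]
yaw_y -1.5158106291307578
```

Floor contact: the force went from -4.5 to +4 N. Release, move away and look.

```bash
python3 -m inch '[{"grip":2.5,"offset":[0,0,-0.1],"spin":0},{"grip":5,"offset":[0,0,-0.1],"spin":0},{"grip":6,"offset":[0,0,-0.1],"spin":0},{"grip":6,"offset":[0,0,-3],"spin":0},{"grip":6,"offset":[0,0,-8],"spin":0},{"grip":6,"offset":[-4,0,-14],"spin":0},{"grip":6,"offset":[-9,0,-18],"spin":0},{"grip":6,"offset":[-14,6,-18],"spin":0},{"grip":6,"offset":[-14,11,-18],"spin":0},{"grip":6,"offset":[-14,15,-18],"spin":0}]';python3 -c "
from h import *
print(arm.state()['position'],arm.state()['wrist_force'])
for n in ('scene','top'):
    im=arm.grab_frame(n); cv2.imwrite(f'pics/{n}22.png',im[:,:,::-1])
crop('scene','pics/scene22.png',405,255,75,75,8,'pics/e.png',1.2)
crop('top','pics/top22.png',155,190,75,60,10,'pics/f.png',1.5)"
```

```text
time: 30.68
position: [0.4185, 0.1371, 0.3354]
tool_rot: [1.0, 0.028, 0.003, -0.006]
wrist_force: [1.2, 0.3, -0.4]
grip_width: 0.0603
[0.4185 0.1371 0.3354] [ 1.1999  0.337  -0.3607]
```

View pics/e.png

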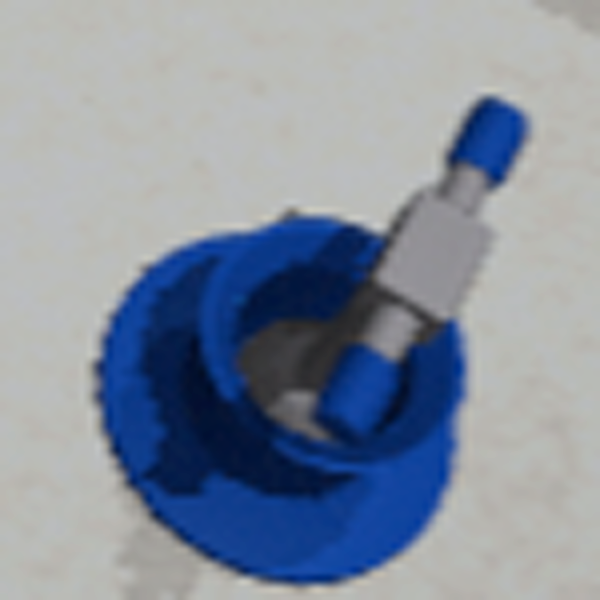

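View pics/f.png

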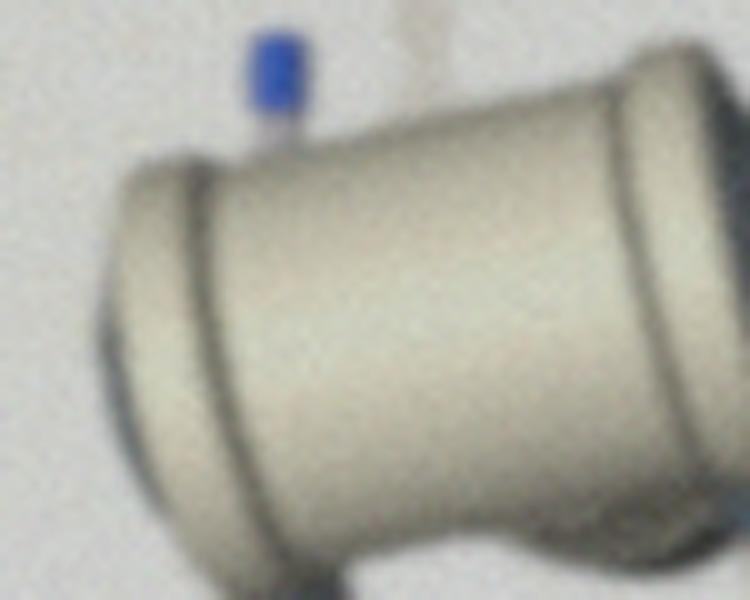

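View pics/scene22.png

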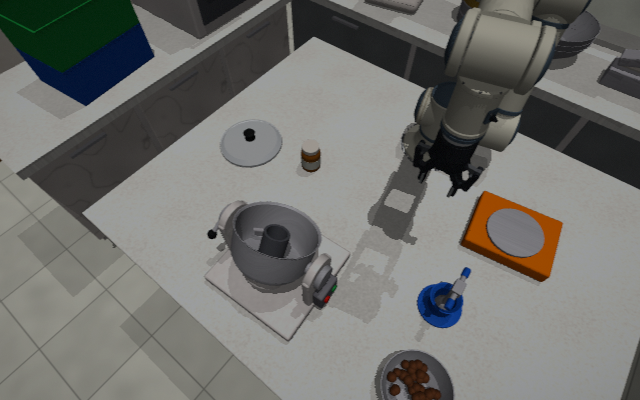

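The wrench stands upright: its block top is at crop (435,248), against (433,238) at the start. The bystanders haven't moved. I'll check the nut's phase in the top view with the same fit.

Run:
```python
from h import *
from scipy.ndimage import map_coordinates
crop("top","pics/top22.png",255,105,130,110,5,"pics/f.png",1.5)
yel=0
ims=[cv2.imread("pics/top22.png").astype(float)]+[arm.grab_frame("top")[:,:,::-1].astype(float) for _ in range(6)]
im=np.mean(ims,0)
yel=cv2.GaussianBlur(im[...,2]-im[...,0],(0,0),.4)
v=np.load("cut.npy");M=(R.from_euler("z",v[2])*R.from_euler("y",-30,degrees=True)).as_matrix()
seat=np.array([v[0],v[1],v[3]])+M[:,2]*(v[4]-.097)
g=np.arange(-.03,.0301,.0005);X,Y=np.meshgrid(g,g,indexing="ij")
def rect(c):
    P3=c+X[...,None]*M[:,0]+Y[...,None]*M[:,1];u=proj("top",P3.reshape(-1,3));return map_coordinates(yel,[u[:,1],u[:,0]],order=3).reshape(X.shape)
c=np.array([.7061,-.1216,.1379]);img=rect(c);w=np.hypot(X,Y)<.024
def model(q,af,tr,dx,dy):
    x,y=X-dx,Y-dy;d=np.max([x*np.cos(-q+k*np.pi/3)+y*np.sin(-q+k*np.pi/3) for k in range(6)],axis=0)
    return cv2.GaussianBlur(((d<af/2)&(np.hypot(x,y)>tr)).astype(float),(0,0),3.2)
for q in np.arange(.6,1.65,.07):
  b=min(np.linalg.lstsq(np.c_[m[w],np.ones(w.sum())],img[w],rcond=None)[1][0] for af in(.026,.028,.030) for tr in(.006,.008) for dx in(-.001,0,.001) for dy in(-.001,0,.001) for m in[model(q,af,tr,dx,dy)])
  print(round(q,2),round(b))
```

```text
0.6 92686
0.67 93917
0.74 94019
0.81 92530
0.88 90952
0.95 88788
1.02 86801
1.09 84677
1.16 83673
1.23 83562
1.3 83771
1.37 85031
1.44 87979
1.51 91223
1.58 92285
```

View pics/f.png

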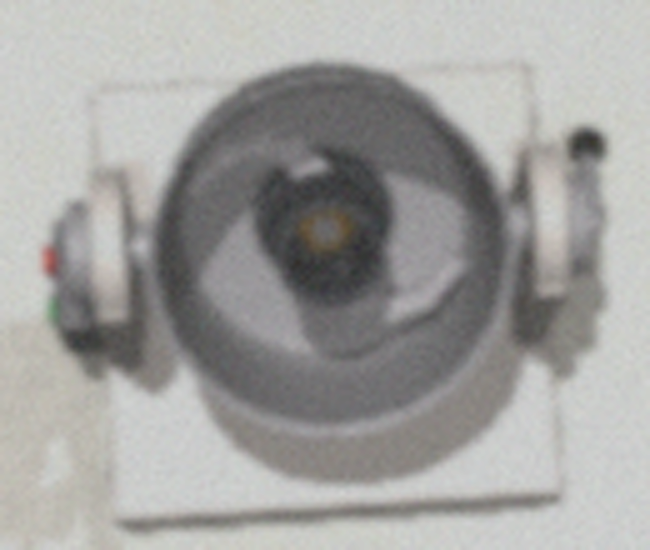

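The fit gives q ≈ 1.2, in agreement with the stop at 1.15. The wrench is in its stand and the arm is clear, so I'm handing in.

```bash
python3 -c "
from plant import arm
print(arm.hand_in(), arm.state()['time'])"
```

```text
the job is handed in; nothing more can be done
the job is handed in; nothing more can be done
```

The nut is tight against its stop as far as I can measure, and the wrench is back upright in its stand. I handed the job in at about 31 s of the 54 s; no verdict is reported.

**What I did**
- The moves cannot tilt the tool, so I tilted the wrench about 30° in the jaws by drawing it against the wall of its own stand.
- I fitted it fully down on the nut and released it. I then turned it clockwise by pushing the T bar with half-open jaws.
- At the stop I gripped one sleeve, straightened and pressed the wrench on the nut again, and nudged it clockwise once more.
- I drew it out along the bore, set it upright in the stand and backed the arm away.

**Last checks**
- **Socket down:** the handle-to-seat distance came out at 149.5 mm against 150 mm.
- **Nut tight:** 28 N on the bar hardly moved it. The bar's angle was 48.5°, against 48.4° expected at the stop. The nut's angle in the top view fitted about 1.2 rad, with a flat minimum and a 60° repeat, consistent with the stop at 1.15.
- **Wrench in stand:** it looks upright in the scene view, with the block's top about 1 pixel from where it was at the start. The arm hid most of it in the top view, so this rests on one picture.
- **Other things on the bench:** no movement of the lid, bowl or jar seen in the final picture, by eye only.

**What went wrong or disagreed**
- At the start I stretched the arm to its limit to see whether the tool could tilt. Joint 3 then read 0.1685, just past its stated 0.17 limit.
- During the first turn the wrench leaned about 14° by my picture fit, more than the play should allow. That is why I straightened it and pressed again.
- The top view put the nut about 3–4 mm from the cutter fit, and the wrench's height came out about 7 mm low when triangulated.

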